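Stamp the batch tag and make up a corrosion exposure set

ROBOT

A 6-joint arm with a two-finger parallel gripper is mounted at the origin on the work surface. World frame = base frame: x ahead of the robot, y to its left, z up, the work surface at z = 0. Lengths are in mm, angles in rad, forces in N, time in s.
With the tool pointing down it reaches from about 300 to 850 mm from the base axis. Payload 4.2 kg.
Tool frame: the origin (TCP) lies on the front face of the gripper's body, between the roots of the fingers; the fingertips stand tip_reach ahead of it and the grasp point (between the pads) lies 60 mm ahead of it (tip_reach is the distance from the TCP to the fingertips, in mm); z points along the fingers, y is the line along which they close (so a half turn about z gives the same grasp; the last joint's range is limited). The gripper opens to 91 mm and grips with 3 to 60 N. Pads are 32 mm wide; open, the fingers measure 118 mm over their backs; the gripper's body (76 mm by 178 mm) begins 60 mm behind the grasp point.
Start: joints at [1.231, 0.32, 1.565, -0, 1.257, -0.02], TCP at [180.767, 545.856, 292.276] pointing down, gripper open.
Joint ranges: [-3.11, 3.11], [-0.84, 2.01], [0.21, 2.61], [-1.34, 4.49], [0.05, 2.63], [-2.56, 2.56]. Speed limits (rad/s): [2.57, 2.57, 3.14, 3.14, 3.14, 3.14].

INTERFACE

Orientations are given as a unit quaternion [w, x, y, z].
In Python, from rig import read_state, capture, camera_model, hand_in, tip_reach gives the robot as it stands.
- The arm moves only by the tool servo_tool, never from a script. Its argument "commands" is a list of rows, each a list of 3 entries, a list of its own where there are three numbers: the finger opening in m, from 0 to 0.0912, then the shift along the world's x, y, z in m, then the turn about the world's z in degrees. In form: [[fingers, [tx, ty, tz], yaw], ...]. A call has 1 to 5 rows; each row shifts and turns the commanded pose from where the row before left it; what a row does not reach is not made up. A row lasts 1/8 s, in which the tool goes at most 62.5 mm and 10.7 degrees, less where a joint would pass 70% of its speed; a pose out of reach is approached as far as the arm can. A call with a gripper value outside its range is refused whole. The fingers move at their own pace and stop on an object; "newtons" is the grip in N (left out, the last holds). Time passes only in rows, so rows that do not move let the fingers close. It gives the time, the measured TCP pose, the force, the opening and the grip force at its end, in the units of the state.
- read_state(): the state, without advancing time (a new reading comes with each control period).
- capture(name): name is "scene" or "top" or "wrist"; returns (picture, depth): 384x512x3 uint8, red, green, blue; 384x512 float32, mm along the optical axis (not along the pixel's ray), 0 where there is no reading.
- camera_model(name): a dict with "fov_y" (degrees; the focal length in pixels is half the picture's height over the tangent of half this angle, whatever the lens; pixels are square), "cx", "cy" (the principal point, pixels), "dist_coeffs" ([k1, k2, p1, p2, k3] as OpenCV has them; the pictures are not rectified), "xyz" and "rotation" of the camera in the world. Camera axes: x right, y down, z forward; pixel columns grow to the right and rows downward; lengths in mm; the calibration is good to about 2 mm. A picture is of the moment at which its call begins: read the wrist's pose just before it. camera_model takes no time and is no camera call; for the wrist camera it gives the pose at the moment of the call.
- hand_in(): hands the job in; it is judged then, once.
The state is a dict: "time": time; "joints": joint angles; "qd": joint speeds; "joint_efforts": joint torques, N m; "tool_pos": TCP position; "eef_rot": TCP orientation; "ft_force": force on the tool from outside, world axes, zero at the start; "wrist_torque": the same for the moment, N m; "gripper_width": opening from 0.0 (shut) to 1.0 (fully open); "grasp_force": force on a finger pad.
Only numpy, scipy, OpenCV 4.12 (cv2) and the standard library are available. Lean on these libraries where they do the work, as an engineer would, in place of code of your own. Each camera call takes 0.05 s, during which the arm holds its last target. There are 200 camera calls.

TASK

Make up the corrosion test set: put the aluminium tag on both pins of the marking jig with its long end under the stamp, leave it there and drive the sprung stamp down hard onto it with the mallet (never with the hand), then put the mallet back on its rest. Hang every coupon lying on the bench by its two holes on the two posts of the white rack, all the way down, and the stamped tag last, on top of them. Do not disturb the glassware, bottles and pen.

Things in the scene. Friction and masses are not known exactly. Their poses are not given: they have to be found in the camera images.
- coupon_copper: Copper (orange-red) coupon, flat on the bench: 30 x 100 mm strip 4 mm thick, a white bush (outside 16, bore 10.5, 9 mm tall) in each of two holes at y = +35 and -35 mm. Origin midway between the holes at the undersides of the bushes, metal 3 to 7 mm above it; y along its length. Either way round will do. 3 or 4 of the 4 coupons are present; an absent one reads None
- coupon_brass: Brass (yellow) coupon, flat on the bench: 30 x 100 mm strip 4 mm thick, a white bush (outside 16, bore 10.5, 9 mm tall) in each of two holes at y = +35 and -35 mm. Origin midway between the holes at the undersides of the bushes, metal 3 to 7 mm above it; y along its length. Either way round will do. 3 or 4 of the 4 coupons are present; an absent one reads None
- coupon_steel: Steel (dark grey) coupon, flat on the bench: 30 x 100 mm strip 4 mm thick, a white bush (outside 16, bore 10.5, 9 mm tall) in each of two holes at y = +35 and -35 mm. Origin midway between the holes at the undersides of the bushes, metal 3 to 7 mm above it; y along its length. Either way round will do. 3 or 4 of the 4 coupons are present; an absent one reads None
- coupon_green: Green-painted coupon, flat on the bench: 30 x 100 mm strip 4 mm thick, a white bush (outside 16, bore 10.5, 9 mm tall) in each of two holes at y = +35 and -35 mm. Origin midway between the holes at the undersides of the bushes, metal 3 to 7 mm above it; y along its length. Either way round will do. 3 or 4 of the 4 coupons are present; an absent one reads None
- tag: Batch tag: bright aluminium strip 30 x 140 mm, 4 mm thick, with the same bushed holes at y = +35 and -35 mm as the coupons, but longer at one end: it reaches from y = -50 to y = +90 mm. The plain long end (+y) is stamped. Origin midway between the holes at the undersides of the bushes (metal at z = 3 to 7 mm, bushes 0 to 9 mm). Always present, flat on the bench at first
- tag_end (a point): The tip of the tag's long end (tag frame: 0, 90, 5 mm)
- rack: Exposure rack, fixed: white foot 70 x 130 x 12 mm, two round-nosed upright steel posts of 8 mm diameter at y = +35 and -35 mm, tops 72 mm above the bench. Origin at the centre of its underside; y along the line of the posts. Plates stack on the posts by their bushes, each 9 mm higher than the one below
- rack_seat (a point): Midway between the posts, level with the collars (22 mm above the bench) on which the lowest plate's bushes rest: its origin belongs here, its y along the rack's +y or -y
- jig: Marking jig, fixed: light grey base 90 x 200 x 14 mm (y -65 to +135), two round-nosed 8 mm pins at y = +35 and -35 mm, tops 27 mm above the bench, 9 mm above their collars. C-frame at its +y end: post at y = 102 to 132, arm 40 mm wide, 53 to 73 mm above the bench, reaching back to y = 66 and guiding the upright stamp at y = +75. Origin on the bench midway between the pins
- jig_seat (a point): Midway between the pins, level with the collars (18 mm above the bench): the seated tag's origin lies here, its +y along the jig's +y. The raised stamp's foot is 45 mm above the bench, 18 mm over the pin tops: slide the tag in from the -y side between pin tops and foot, then lower it on both pins; it comes out the same way
- stamp (a joint): How far the stamp is pressed down, m: 0 up, where its spring returns it; its foot meets a seated tag at about 0.020. The spring pushes back with 2 N at 0 and 4 N at 0.020; the mark needs a further 4 N on the tag, so a blow of 10 N or more on the cap; the tag need feel it only for a moment
- stamp_cap (a point): Centre of the top of the stamp's dark steel cap, a disc of 28 mm diameter, 111 mm above the bench when up; it moves with the stamp
- mallet: Mallet: upright round head 43 mm across, 70 mm tall (dark steel, yellow faces above and below), and a level wooden handle 22 mm wide, 26 mm high, along -x at z = 35 mm, ending at x = -182 mm. About 0.3 kg, balance near x = -35 mm. Origin at the centre of the lower face, which strikes; z up through the head
- mallet_grip (a point): Point on the axis of the mallet's handle where it is best gripped from above, across the handle (mallet frame: -55, 0, 35 mm)
- mallet_butt (a point): Point on the axis of the handle that lies over the fork of the rest (mallet frame: -140, 0, 35 mm)
- rest_pad (a point): Mallet rest, fixed wooden base 205 x 66 x 8 mm: this is the centre of the top of its round rubber pad (60 mm across, 14 mm above the bench). The mallet's origin belongs here, handle along this point's -x. At x = -140 mm a fork bears the handle between two cheeks 32 mm apart, tops 57 mm above the bench; lift the mallet out and set it in from above
- rest_fork (a point): Floor of the fork, midway between its cheeks, 36 mm above the bench
- amber_bottle: Bystander: amber glass bottle, 68 mm across, 155 mm tall; origin under its centre
- white_bottle: Bystander: white plastic bottle with blue cap, 68 mm across, 165 mm tall; origin under its centre
- beaker: Bystander: glass beaker, 72 mm across, 90 mm tall; origin under its centre
- dish: Bystander: glass dish, 90 mm across, 15 mm tall; origin under its centre
- jar: Bystander: small glass jar with blue cap, 40 mm across, 50 mm tall; origin under its centre
- wash_bottle: Bystander: white wash bottle with red spout, 66 mm across, 185 mm tall; origin under its centre
- marker_pen: Bystander: black marker pen lying flat, 16 mm thick, 130 mm long along x; origin under its centre
Things that resemble listed ones, but are neither listed nor needed, are in the scene too. What is shaped like the coupon_green but blue or purple is not meant.

How it is judged:
By the outcome, as a careful person would: the job done as asked, in the order asked, and still so for the second after the job is handed in, with the robot touching nothing.
Of coupon_copper, coupon_brass, coupon_steel, coupon_green only 3 to 4 are there at a start; the rules pass over those that are not, and their reading is None.
At some moment in a run one of coupon_copper, coupon_brass, coupon_steel, coupon_green, tag may be knocked a few centimetres aside while the robot is not near it.
It also fails if it takes over 208 s, if anything falls off the work surface, if the arm or the gripper's body presses on something with over 40 N, if the wrist force passes 120 N, or if a joint passes its speed limit or range.

## Working session

There is one attempt and no reset: what is moved stays moved. The work goes in short steps, Python scripts to look and compute and a tool call to move; the robot and the scene stay as the last step left them, time stands still between calls to the robot, and variables do not carry over. Pictures are saved under pics/ and viewed, at most 14 in all, crops included, and the job is handed in when it is done.

Besides the shell and the picture viewer there is one more tool, called after ">>>" as a command line: name --argument value ..., lists and objects as JSON in quotes. servo_tool: Moves the arm, as the interface text tells. Its arguments: {"type":"object","properties":{"commands":{"type":"array"},"newtons":{"type":"number"}},"required":["commands"]}

```bash
ls; mkdir -p pics; cat > h.py <<'E'
import numpy as np, cv2
from rig import read_state, capture, camera_model, hand_in, tip_reach
def save(n,im): cv2.imwrite('pics/'+n,cv2.cvtColor(im,cv2.COLOR_RGB2BGR))
def K(m,h=384):
    f=h/2/np.tan(np.radians(m['fov_y'])/2)
    return np.array([[f,0,m['cx']],[0,f,m['cy']],[0,0,1.]])
def plane(m,uv,z):
    uv=np.asarray(uv,float).reshape(-1,1,2)
    p=cv2.undistortPoints(uv,K(m),np.array(m['dist_coeffs'],float)).reshape(-1,2)
    R=np.array(m['rotation'],float).reshape(3,3); o=np.array(m['xyz'],float)
    d=np.c_[p,np.ones(len(p))]@R.T
    return o+d*((z-o[2])/d[:,2])[:,None]
E
python3 - <<'E'
from h import *
print(tip_reach if not callable(tip_reach) else tip_reach()); print(read_state())
for n in('scene','top'):
    m=camera_model(n); print(m); p,d=capture(n); save(n+'0.png',cv2.resize(p,(800,600))); np.savez(n+'0',p=p,d=d)
E
```

```text
pics
78.3
{'time': 0.0, 'joints': array([ 1.23095886e+00,  3.20242518e-01,  1.56565519e+00,  4.27876927e-06,
        1.25739112e+00, -2.00016142e-02]), 'qd': array([ 0.000165  ,  0.00074314, -0.00161125,  0.00055403, -0.00014521,
        0.00068007]), 'joint_efforts': array([ 1.92914937e-03, -4.12455404e+01, -2.31971812e+01,  7.31607503e-02,
        4.55053768e-02, -1.35281311e-04]), 'tool_pos': array([180.66346967, 545.49564329, 291.45778461]), 'eef_rot': array([-1.53767840e-04,  1.59237775e-01,  9.87239896e-01, -8.34036195e-04]), 'ft_force': array([-0.07102958, -0.40577676,  1.27277362]), 'wrist_torque': array([ 0.0113808 , -0.05364965, -0.01316156]), 'grasp_force': 0.0, 'gripper_width': 1.0008149057463787}
{'fov_y': 56.47549745701983, 'cx': 257.6426482571627, 'cy': 198.21403816621822, 'dist_coeffs': array([-0.01666065,  0.        ,  0.        ,  0.        ,  0.        ]), 'xyz': array([1233.70629405,  509.94693221,  957.57429911]), 'rotation': array([-0.18103989,  0.45037976,  0.80763197, -0.33483314])}
{'fov_y': 53.83855410677957, 'cx': 253.5993800848935, 'cy': 188.59105878364912, 'dist_coeffs': array([-0.046804,  0.      ,  0.      ,  0.      ,  0.      ]), 'xyz': array([ 353.57576856,   61.97822395, 1225.97017453]), 'rotation': array([ 0.04946794, -0.70527092,  0.70541053, -0.05041661])}
```

```bash
python3 - <<'E'
s=open('h.py').read()
s=s.replace("R=np.array(m['rotation'],float).reshape(3,3)","R=rot(m['rotation'])").replace("def plane","""def rot(q):
    from scipy.spatial.transform import Rotation
    return Rotation.from_quat(np.roll(q,-1)).as_matrix()
def proj(m,P):
    R=rot(m['rotation']); t=-R.T@np.array(m['xyz'])
    return cv2.projectPoints(np.asarray(P,float).reshape(-1,1,3),cv2.Rodrigues(R.T)[0],t,K(m),np.array(m['dist_coeffs'],float))[0].reshape(-1,2)
def plane""")
open('h.py','w').write(s)
E
python3 -c "
from h import *
print(plane(camera_model('top'),[[0,0],[511,0],[0,383],[511,383]],0).round())"
```

```text
[[1225.  988.    0.]
 [1227. -885.    0.]
 [ -91.  860.    0.]
 [ -93. -754.    0.]]
```

View pics/top0.png

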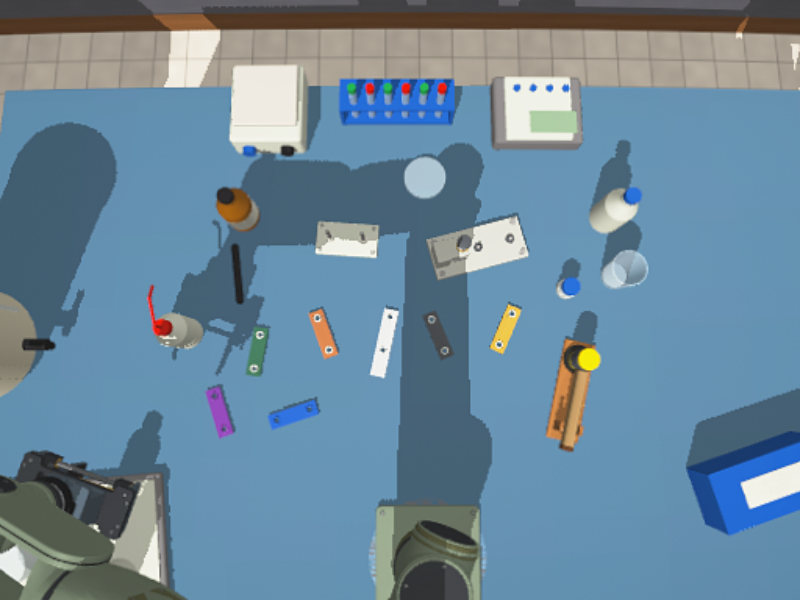

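View pics/scene0.png

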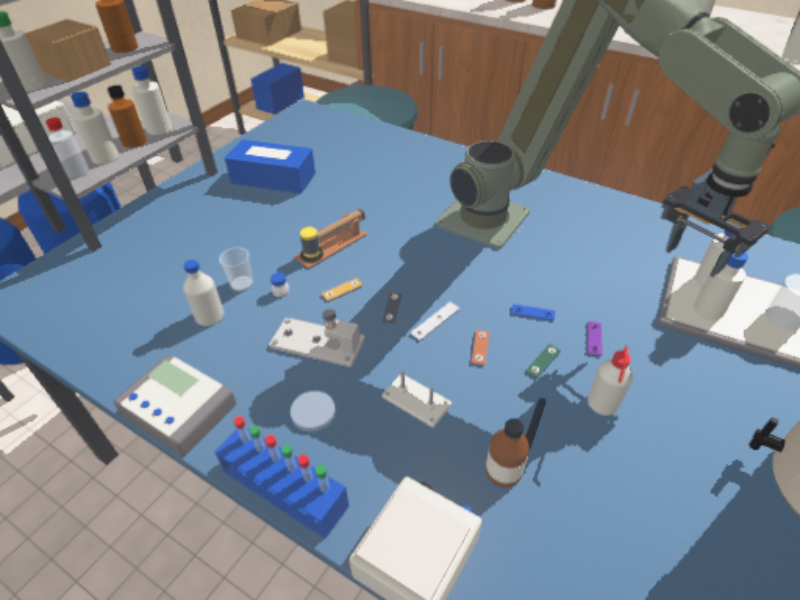

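Top view (px of the 800×600): green (257,351), copper (323,332), tag (384,342, white/bright), steel (437,335), brass (506,328); decoys purple (220,411) and blue (294,413) are excluded by colour. Rack (348,240), jig (478,246) with its stamp at the left end, mallet head (586,358). All four coupons are present.

```bash
python3 - <<'E'
from h import *
m=camera_model('top')
s=512/800
for n,uv,z in [('green',(257,351),5),('copper',(323,332),5),('tag',(384,342),5),('steel',(437,335),5),('brass',(506,328),5),('rackc',(348,242),12),('rposts',(330,235),72),('rpost2',(364,238),72),('pinL',(478,247),22),('pinR',(510,238),22),('cap',(464,241),111),('malTop',(588,359),84),('malButt',(568,449),49),('jar',(569,288),50),('dish',(425,177),15),('beaker',(625,270),50),('wash',(170,335),0),('amber',(245,215),0)]:
    print(n,plane(m,[[uv[0]*s,uv[1]*s]],z)[0].round())
mw=camera_model('wrist');print(mw); 
p,d=capture('wrist'); save('w0.png',p)
E
```

```text
green [410. 348.   5.]
copper [449. 212.   5.]
tag [429.  86.   5.]
steel [443. -24.   5.]
brass [ 457. -167.    5.]
rackc [638. 162.  12.]
rposts [639. 193.  72.]
rpost2 [632. 125.  72.]
pinL [ 625. -110.   22.]
pinR [ 645. -178.   22.]
cap [617. -71. 111.]
malTop [ 390. -310.   84.]
malButt [ 216. -275.   49.]
jar [ 535. -289.   50.]
dish [780.  -1.  15.]
beaker [ 572. -406.   50.]
wash [443. 533.   0.]
amber [701. 385.   0.]
{'fov_y': 64.26255615094925, 'cx': 250.90356944698786, 'cy': 192.75504331829515, 'dist_coeffs': array([-0.02474476,  0.        ,  0.        ,  0.        ,  0.        ]), 'xyz': array([107.99691362, 569.36554476, 384.55760662]), 'rotation': array([0.10925198, 0.80303026, 0.5806238 , 0.07798974])}
```

View pics/w0.png

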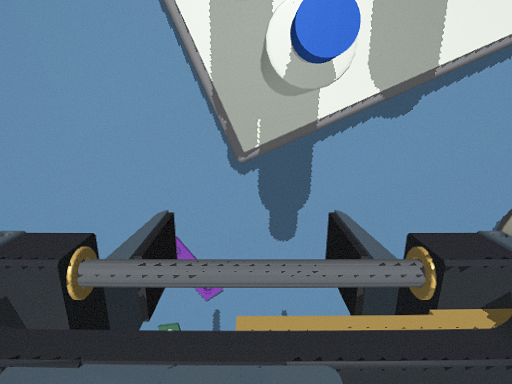

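```bash
python3 - <<'E'
from h import *
s=read_state(); m=camera_model('wrist')
R=rot(s['eef_rot']); Rc=rot(m['rotation'])
o=R.T@(np.array(m['xyz'])-s['tool_pos']); A=R.T@Rc
print(o.round(1)); print(A.round(3))
np.savez('we',o=o,A=A)
for zt in (150,200,300,400):
  for v in (20,190,230):
    mm=dict(m); d=A@np.linalg.inv(K(m))@np.array([[100,v,1],[250,v,1],[400,v,1]]).T
    print(zt,v,(o[:,None]+d*((zt-5-o[2])/d[2]))[:2].round().tolist())
E
```

```text
[ 76.5  -0.4 -93. ]
[[ 0.001 -0.964 -0.266]
 [ 1.     0.001  0.   ]
 [ 0.    -0.266  0.964]]
150 20 [[136.0, 136.0, 136.0], [-106.0, -1.0, 104.0]]
150 190 [[13.0, 13.0, 13.0], [-122.0, -1.0, 120.0]]
150 230 [[-22.0, -22.0, -21.0], [-126.0, -1.0, 124.0]]
200 20 [[148.0, 149.0, 149.0], [-128.0, -1.0, 126.0]]
200 190 [[-0.0, -0.0, -0.0], [-147.0, -1.0, 145.0]]
200 230 [[-42.0, -42.0, -42.0], [-153.0, -1.0, 151.0]]
300 20 [[173.0, 174.0, 174.0], [-172.0, -1.0, 169.0]]
300 190 [[-27.0, -27.0, -27.0], [-199.0, -1.0, 196.0]]
300 230 [[-83.0, -83.0, -83.0], [-206.0, -1.0, 203.0]]
400 20 [[198.0, 199.0, 199.0], [-217.0, -2.0, 213.0]]
400 190 [[-54.0, -54.0, -53.0], [-250.0, -2.0, 246.0]]
400 230 [[-125.0, -124.0, -124.0], [-259.0, -2.0, 255.0]]
```

>>> servo_tool --commands '[[0.091, [0.025, -0.046, -0.009], 0.7], [0.091, [0.025, -0.046, -0.009], 0.7], [0.091, [0.025, -0.046, -0.009], 0.7], [0.091, [0.025, -0.046, -0.009], 0.7], [0.091, [0.025, -0.046, -0.009], 0.7]]'

```text
time: 0.78
tool_pos: [306.2, 314.3, 246.9]
eef_rot: [0.0, 0.129, 0.992, 0.0]
ft_force: [0.5, 0.3, 0.6]
gripper_width: 0.998
grasp_force: 0.0
```

>>> servo_tool --commands '[[0.091, [0.025, -0.046, -0.009], 0.7], [0.091, [0.025, -0.046, -0.009], 0.7], [0.091, [0.025, -0.046, -0.009], 0.7], [0.091, [0.025, -0.046, -0.009], 0.7], [0.091, [0.025, -0.046, -0.009], 0.7]]'

```text
time: 1.4
tool_pos: [431.4, 84.2, 202.0]
eef_rot: [0.0, 0.099, 0.995, 0.0]
ft_force: [0.2, 0.6, -0.2]
gripper_width: 0.997
grasp_force: 0.0
```

>>> servo_tool --commands '[[0.091, [0, 0, 0], 0], [0.091, [0, 0, 0], 0]]'

```text
time: 1.65
tool_pos: [430.4, 86.0, 202.1]
eef_rot: [-0.0, 0.099, 0.995, 0.0]
ft_force: [0.2, 0.4, -0.8]
gripper_width: 0.997
grasp_force: 0.0
```

```bash
python3 - <<'E'
from h import *
s=read_state();print(s['tool_pos'],s['ft_force'])
m=camera_model('wrist');p,d=capture('wrist');save('w1.png',p);np.savez('w1',p=p,d=d)
E
```

```text
[430.40923852  86.03534233 202.13686731] [ 0.15490907  0.39978366 -0.83038419]
```

View pics/w1.png

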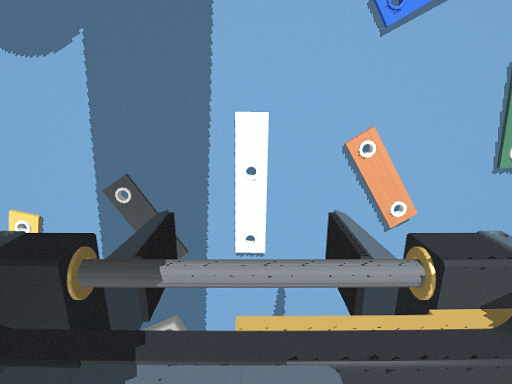

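The tag is upright in the centre (236–269, 112–253), bores at (251,171) and (250,240), long end towards the camera's top (robot side, tool +x). Copper, steel and blue (decoy) are partly visible.

```bash
cat >> h.py <<'E'
HSV={'copper':((5,120,120),(15,255,255)),'brass':((18,120,120),(32,255,255)),'green':((45,60,40),(90,255,200)),'tag':((0,0,180),(180,40,255)),'steel':((0,0,30),(180,45,110))}
def plate(p,m,c,near=None,z=7,zb=9):
    h=cv2.cvtColor(p,cv2.COLOR_RGB2HSV); M=cv2.inRange(h,*map(np.array,HSV[c])); M[230:]=0
    cs=cv2.findContours(M,cv2.RETR_EXTERNAL,cv2.CHAIN_APPROX_NONE)[0]
    out=[]
    for k in cs:
        if cv2.contourArea(k)<300: continue
        hull=k.reshape(-1,2)
        w=plane(m,hull,z)[:,:2].astype(np.float32)
        (ctr,sz,a)=cv2.minAreaRect(w)
        if sz[0]>sz[1]: a+=90   # angle of short side
        a=(a+90)%180            # angle of long axis
        out.append((np.round(ctr,1).tolist(),np.round(sorted(sz),1).tolist(),round(a,1),hull[:,1].min(),hull[:,1].max()))
    return out
E
python3 - <<'E'
from h import *
m=camera_model('wrist');p=np.load('w1.npz')['p'];
p2=p.copy()
import h
for c in ('tag','copper'): print(c,plate(p,m,c))
hs=cv2.cvtColor(p,cv2.COLOR_RGB2HSV)
for n,(u,v) in dict(tag=(251,140),tagb=(251,230),steel=(145,205),copper=(385,180),green=(505,110)).items(): print(n,hs[v,u])
# bottom edge of the tag at col 251
print(p[225:262,243].tolist())
E
```

```text
tag [([414.3, 89.5], [30.4, 115.0], 168.0, np.int32(112), np.int32(229))]
copper [([444.8, 213.3], [29.8, 100.4], 20.6, np.int32(127), np.int32(227))]
tag [ 90   1 254]
tagb [ 90   1 254]
steel [93 29 79]
copper [ 11 132 236]
green [ 98 106  94]
[[253, 254, 254], [253, 254, 254], [253, 254, 254], [253, 254, 254], [253, 254, 254], [253, 254, 254], [253, 254, 254], [253, 254, 254], [254, 254, 255], [252, 253, 254], [247, 250, 250], [251, 253, 252], [254, 254, 254], [254, 254, 254], [255, 255, 255], [255, 255, 255], [251, 252, 250], [254, 255, 254], [251, 252, 252], [252, 253, 254], [253, 254, 254], [253, 254, 254], [253, 254, 254], [253, 254, 254], [253, 254, 254], [254, 255, 255], [255, 255, 255], [192, 210, 223], [84, 113, 140], [73, 102, 130], [103, 143, 180], [120, 168, 211], [121, 170, 215], [119, 171, 215], [101, 124, 144], [99, 103, 107], [109, 112, 117]]
```

```bash
sed -i 's/M\[230:\]=0/M[256:]=0/' h.py; python3 - <<'E'
from h import *
m=camera_model('wrist');p=np.load('w1.npz')['p']
s=read_state();print(s['tool_pos'],np.degrees(np.arctan2(*rot(s['eef_rot'])[1::-1,0])))
r=plate(p,m,'tag')[0];print(r)
a=np.radians(r[2]);print('origin',np.array(r[0])-20*np.array([np.cos(a),np.sin(a)]))
E
```

```text
[430.30254609  86.49767112 202.28911299] 168.70722288683078
([426.8, 86.8], [30.4, 140.5], 168.0, np.int32(112), np.int32(252))
origin [446.36295201  82.64176618]
```

>>> servo_tool --commands '[[0.091, [0.026, 0.009, 0.009], -9], [0.091, [0.026, 0.009, 0.009], -9], [0.091, [0.026, 0.009, 0.009], -9], [0.091, [0.026, 0.009, 0.009], -9], [0.091, [0.026, 0.009, 0.009], -9]]'

```text
time: 2.33
tool_pos: [560.8, 133.1, 247.9]
eef_rot: [-0.0, 0.473, 0.881, 0.0]
ft_force: [-0.5, -0.4, -0.4]
gripper_width: 1.0
grasp_force: 0.0
```

>>> servo_tool --commands '[[0.091, [0.026, 0.009, 0.003], -9], [0.091, [0.026, 0.009, 0.0], -9], [0.091, [0.026, 0.009, 0.0], -9], [0.091, [0, 0, 0], 0], [0.091, [0, 0, 0], 0]]'

```text
time: 2.95
tool_pos: [637.5, 158.8, 250.1]
eef_rot: [-0.0, 0.663, 0.748, -0.001]
ft_force: [-1.5, 0.3, -0.2]
gripper_width: 0.999
grasp_force: 0.0
```

```bash
cat >> h.py <<'E'
def shot(n,cam='wrist'):
    s=read_state(); m=camera_model(cam); p,d=capture(cam); np.savez(n,p=p,d=d,m=np.array(m,dtype=object),s=np.array(s,dtype=object)); save(n+'.png',p)
    yaw=np.degrees(np.arctan2(*rot(s['eef_rot'])[1::-1,0])); print(n,s['time'],s['tool_pos'].round(2),'yaw',yaw.round(2),'F',s['ft_force'].round(1))
    return p,d,m,s
def load(n):
    f=np.load(n+'.npz',allow_pickle=True); return f['p'],f['d'],f['m'].item(),f['s'].item()
E
python3 -c "
from h import *
shot('w2')"
```

```text
w2 2.95 [637.46 158.82 250.12] yaw 96.87 F [-1.5  0.3 -0.2]
```

>>> servo_tool --commands '[[0.091, [0, -0.05, 0], 2], [0.091, [0, -0.05, 0], 2], [0.091, [0, -0.05, 0], 2], [0.091, [0, -0.05, 0], 2], [0.091, [0, -0.05, 0], 2]]'

```text
time: 3.62
tool_pos: [637.6, -93.4, 250.9]
eef_rot: [0.0, 0.596, 0.803, 0.0]
ft_force: [0.2, 0.7, 0.4]
gripper_width: 0.997
grasp_force: 0.0
```

>>> servo_tool --commands '[[0.091, [0, -0.05, 0], 0], [0.091, [0, 0, 0], 0], [0.091, [0, 0, 0], 0]]'

```text
time: 4.0
tool_pos: [638.1, -141.7, 250.5]
eef_rot: [-0.0, 0.597, 0.802, 0.0]
ft_force: [-0.6, -0.2, -0.0]
gripper_width: 1.0
grasp_force: 0.0
```

```bash
python3 -c "
from h import *
shot('w3')
a=cv2.imread('pics/w2.png')[:240];b=cv2.imread('pics/w3.png')[:240]
cv2.imwrite('pics/w23.png',cv2.resize(np.vstack([a,b]),(640,600)))"
```

```text
w3 4.0 [ 638.06 -141.66  250.5 ] yaw 106.68 F [-0.6 -0.2 -0. ]
```

View pics/w23.png

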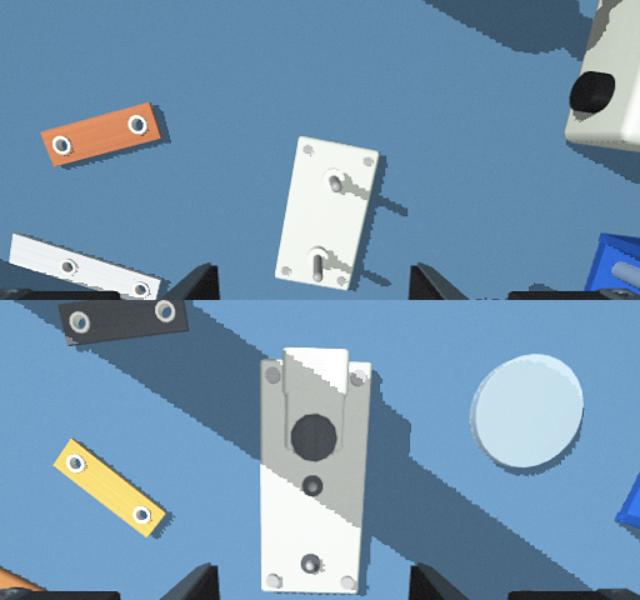

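Top half: rack foot upright at (327,213), its post tops at (335,184) and (317,250 base); bottom half: jig, dark stamp cap at (314,437), pins at (312,486) and (311,564), frame at the top end (+y).

```bash
cat > fix.py <<'E'
from h import *
def rect(n,z,size,box):
    p,d,m,s=load(n); h=cv2.cvtColor(p,cv2.COLOR_RGB2HSV)
    M=((h[...,1]<40)&(h[...,2]>110)).astype(np.uint8)*255; B=np.zeros_like(M); B[box[1]:box[3],box[0]:box[2]]=255
    M=cv2.morphologyEx(M&B,cv2.MORPH_OPEN,np.ones((3,3)))
    k=max(cv2.findContours(M,cv2.RETR_EXTERNAL,cv2.CHAIN_APPROX_NONE)[0],key=cv2.contourArea).reshape(-1,2)
    w=plane(m,k,z)[:,:2].astype(np.float32); r=cv2.minAreaRect(w); print(n,r,k.min(0),k.max(0)); return w,r,m,p
w,r,m,p=rect('w2',12,(70,130),(200,80,320,236))
c=np.array(r[0]); b=cv2.boxPoints(r)
e=[b[1]-b[0],b[2]-b[1]]; L=max(e,key=np.linalg.norm); u=L/np.linalg.norm(L); u=u*np.sign(u[1])
print('rack',c.round(1),np.degrees(np.arctan2(u[1],u[0])).round(2))
P=[np.r_[c+q*35*u,z] for q in(1,-1) for z in(22,72)]; print(np.array(P).round(1).tolist(), proj(m,P).round(1).tolist())
im=p.copy()
for q in proj(m,P): cv2.circle(im,tuple(np.round(q).astype(int)),1,(255,0,0),-1)
# jig: cap
p3,d3,m3,s3=load('w3'); h=cv2.cvtColor(p3,cv2.COLOR_RGB2HSV)
M=(h[...,2]<75).astype(np.uint8)*255; M[236:]=0
for k in cv2.findContours(M,cv2.RETR_EXTERNAL,cv2.CHAIN_APPROX_NONE)[0]:
    if cv2.contourArea(k)>25:
        x,y,ww,hh=cv2.boundingRect(k)
        if 190<x<320: (e)=cv2.minEnclosingCircle(k); print('dark',e, plane(m3,[e[0]],111).round(1).tolist(),plane(m3,[e[0]],22).round(1).tolist())
w,r,_,_=rect('w3',14,(90,200),(205,50,305,236))
i3=p3.copy()
save('fix.png',cv2.resize(np.hstack([im[100:236,200:320],p3[100:236,200:320]]),None,fx=3,fy=3,interpolation=0))
E
python3 fix.py
```

```text
w2 ((644.451904296875, 165.970458984375), (129.0628204345703, 69.83798217773438), 86.05345916748047) [220 109] [302 231]
rack [644.5 166. ] 86.05
[[646.9, 200.9, 22.0], [646.9, 200.9, 72.0], [642.0, 131.1, 22.0], [642.0, 131.1, 72.0]] [[266.3, 142.9], [269.0, 149.0], [253.5, 205.6], [253.9, 221.9]]
w3 ((625.4853515625, -109.41156005859375), (89.42383575439453, 198.02122497558594), 15.118155479431152) [208  50] [296 234]
```

View pics/fix.png

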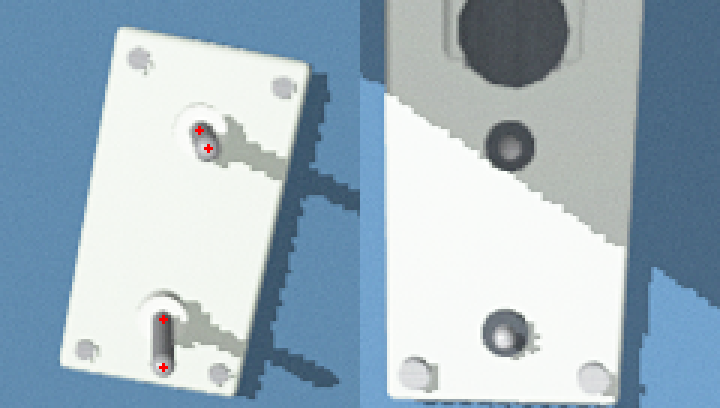

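```bash
python3 - <<'E'
from h import *
p,d,m,s=load('w3'); h=cv2.cvtColor(p,cv2.COLOR_RGB2HSV)
for (u,v,rr,z,t) in [(250,148,13,18,120),(248,211,13,18,120),(251,110,24,111,90)]:
    g=h[...,2]; M=np.zeros_like(g); cv2.circle(M,(u,v),rr,255,-1); M=((g<t)&(M>0)).astype(np.uint8)
    k=max(cv2.findContours(M,0,1)[0],key=cv2.contourArea); e=cv2.minEnclosingCircle(k); x,y,w,hh=cv2.boundingRect(k)
    c=(x+(w-1)/2,y+(hh-1)/2); print(e,c,plane(m,[c,e[0]],z).round(1).tolist())
E
```

```text
((249.5, 148.35714721679688), 8.406248092651367) (249.5, 148.0) [[625.2, -108.8, 18.0], [625.4, -109.1, 18.0]]
((251.5, 212.0), 4.272101879119873) (252.5, 212.0) [[649.1, -176.6, 18.0], [648.0, -176.9, 18.0]]
((250.5, 109.5), 18.66825294494629) (250.5, 109.5) [[614.9, -70.3, 111.0], [614.9, -70.3, 111.0]]
```

>>> servo_tool --commands '[[0.091, [-0.024, 0.028, 0], 8], [0.091, [-0.028, 0.032, -0.006], 9], [0.091, [-0.028, 0.032, -0.008], 9], [0.091, [-0.028, 0.032, -0.008], 9], [0.091, [-0.028, 0.032, -0.008], 9]]'

```text
time: 4.68
tool_pos: [501.2, 16.2, 220.3]
eef_rot: [0.0, 0.249, 0.968, 0.0]
ft_force: [0.2, -0.2, 0.4]
gripper_width: 0.998
grasp_force: 0.0
```

>>> servo_tool --commands '[[0.091, [-0.028, 0.032, -0.01], 9], [0.091, [-0.028, 0.0365, -0.01], 8.3], [0.091, [0, 0, 0], 0], [0.091, [0, 0, 0], 0]]'

```text
time: 5.18
tool_pos: [447.0, 83.1, 200.8]
eef_rot: [0.001, 0.104, 0.995, 0.0]
ft_force: [-0.4, -0.2, -0.6]
gripper_width: 0.997
grasp_force: 0.0
```

```bash
cat >> h.py <<'E'
def see(n,c):
    p,d,m,s=shot(n)
    for r in plate(p,m,c):
        print(c,r)
        if c=='tag':
            a=np.radians(r[2]);print('origin',(np.array(r[0])-20*np.array([np.cos(a),np.sin(a)])).round(1))
E
python3 -c "
from h import *
see('w4','tag')"
```

```text
w4 5.175 [447.04  83.09 200.83] yaw 168.06 F [-0.4 -0.2 -0.6]
tag ([426.8, 86.3], [30.6, 140.2], 168.0, np.int32(92), np.int32(237))
origin [446.4  82.1]
```

>>> servo_tool --commands '[[0.07, [-0.0005, -0.0008, -0.04], 0], [0.07, [0, 0, -0.04], 0], [0.07, [0, 0, -0.03], 0], [0.07, [0, 0, -0.0105], 0], [0.07, [0, 0, 0], 0]]'

```text
time: 5.85
tool_pos: [447.2, 81.2, 80.0]
eef_rot: [0.0, 0.105, 0.994, 0.0]
ft_force: [1.7, 0.3, 0.8]
gripper_width: 0.767
grasp_force: 0.0
```

>>> servo_tool --commands '[[0.02, [0, 0, 0], 0], [0.02, [0, 0, 0], 0], [0.02, [0, 0, 0], 0], [0.02, [0, 0, 0], 0], [0.02, [0, 0, 0], 0]]' --newtons 30

```text
time: 6.48
tool_pos: [446.3, 81.6, 79.9]
eef_rot: [0.0, 0.105, 0.995, 0.0]
ft_force: [0.1, 0.6, 1.4]
gripper_width: 0.322
grasp_force: 30.0
```

>>> servo_tool --commands '[[0.02, [0, 0, 0.02], 0], [0.02, [0, 0, 0.05], 0], [0.02, [0, 0, 0.05], 0], [0.02, [0.025, -0.034, 0.02], -7.9], [0.02, [0.025, -0.034, 0], -7.9]]'

```text
time: 7.1
tool_pos: [497.6, 13.1, 222.0]
eef_rot: [0.002, 0.242, 0.97, 0.001]
ft_force: [0.4, 0.1, -1.0]
gripper_width: 0.321
grasp_force: 30.0
```

>>> servo_tool --commands '[[0.02, [0.025, -0.034, 0], -7.9], [0.02, [0.025, -0.034, 0], -7.9], [0.02, [0.025, -0.034, 0], -7.9], [0.02, [0.025, -0.034, 0], -7.9], [0.02, [0.025, -0.034, 0], -7.9]]'

```text
time: 7.72
tool_pos: [621.8, -157.6, 219.3]
eef_rot: [-0.0, 0.556, 0.831, -0.0]
ft_force: [0.2, -0.0, -0.0]
gripper_width: 0.32
grasp_force: 30.0
```

>>> servo_tool --commands '[[0.02, [0.026, -0.035, 0], -7.7], [0.02, [0, 0, 0], 0], [0.02, [0, 0, 0], 0]]'

```text
time: 8.1
tool_pos: [646.6, -191.0, 219.0]
eef_rot: [-0.001, 0.609, 0.793, -0.0]
ft_force: [-0.2, 0.8, -0.7]
gripper_width: 0.325
grasp_force: 30.0
```

```bash
python3 -c "
from h import *
p,d,m,s=shot('w5')"
```

```text
w5 8.1 [ 646.6  -190.99  219.05] yaw 105.01 F [-0.2  0.8 -0.7]
```

View pics/w5.png

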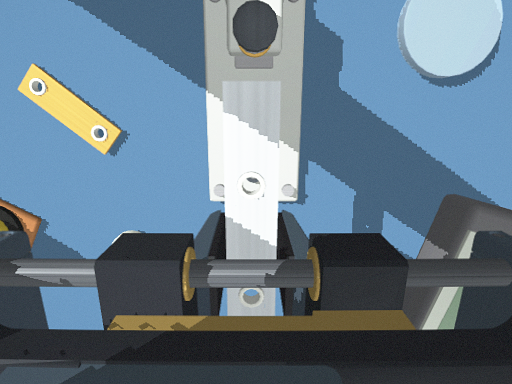

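The held tag points along the jig, its +35 bush at (251,184), tip edge at row 80, stamp cap ahead at (255,26).

```bash
python3 - <<'E'
from h import *
p,d,m,s=load('w5')
R=rot(s['eef_rot']); zo=s['tool_pos'][2]-80
def tool(uv,z): return ((plane(m,[uv],z)-s['tool_pos'])@R).round(1).tolist()
for r in range(100,160,20):
    g=np.where(cv2.cvtColor(p,cv2.COLOR_RGB2HSV)[r,180:330,1]<25)[0]+180
    print(r, p[r,215:232].sum(1).tolist(), p[r,272:292].sum(1).tolist())
print('bush',tool((251.5,184.5),zo+9)); print('col253', p[70:92,245].sum(1).tolist())
for c in((225,120),(280,120),(250,80)): print(c,tool(c,zo+7))
save('w5c.png',cv2.resize(p[160:230,210:300],None,fx=7,fy=7,interpolation=0))
g=cv2.cvtColor(p,cv2.COLOR_RGB2GRAY)
print(g[172:198,251].tolist()); print(g[185,235:268].tolist())
E
```

```text
100 [740, 743, 743, 747, 681, 495, 499, 538, 585, 612, 605, 605, 601, 596, 591, 583, 588] [582, 578, 578, 584, 579, 577, 585, 595, 555, 528, 528, 521, 528, 525, 515, 519, 531, 531, 528, 520]
120 [743, 741, 743, 740, 742, 741, 738, 742, 755, 761, 761, 760, 759, 758, 758, 757, 756] [577, 584, 574, 582, 581, 582, 581, 575, 535, 519, 528, 524, 518, 521, 513, 524, 521, 517, 526, 521]
140 [742, 740, 741, 741, 739, 740, 740, 739, 756, 761, 761, 761, 761, 760, 758, 757, 756] [570, 576, 582, 571, 583, 590, 579, 692, 620, 504, 495, 509, 520, 520, 523, 514, 520, 518, 522, 522]
bush [[35.0, -1.0, 71.1]]
col253 [537, 541, 528, 526, 531, 528, 528, 531, 527, 528, 539, 574, 605, 605, 600, 607, 608, 601, 602, 604, 607, 607]
(225, 120) [[69.6, -15.1, 73.1]]
(280, 120) [[69.7, 14.0, 73.1]]
(250, 80) [[89.7, -1.9, 73.1]]
[250, 255, 255, 255, 242, 186, 125, 107, 107, 102, 217, 247, 247, 247, 246, 247, 246, 246, 251, 203, 179, 204, 213, 251, 255, 254]
[252, 250, 254, 255, 254, 255, 242, 179, 230, 248, 247, 246, 247, 246, 246, 246, 247, 246, 246, 246, 247, 248, 248, 249, 241, 233, 253, 255, 254, 253, 239, 245, 252]
```

>>> servo_tool --commands '[[0.02, [0.0017, 0, -0.03], 0], [0.02, [0, 0, -0.04], 0], [0.02, [0, 0, -0.03], 0], [0.02, [0, 0, -0.0075], 0], [0.02, [0, 0, 0], 0]]'

```text
time: 8.78
tool_pos: [649.0, -190.9, 112.9]
eef_rot: [0.0, 0.609, 0.793, 0.0]
ft_force: [1.1, -0.5, 0.2]
gripper_width: 0.322
grasp_force: 30.0
```

>>> servo_tool --commands '[[0.02, [0, 0, 0], 0], [0.02, [0, 0, 0], 0]]'

```text
time: 9.02
tool_pos: [649.5, -191.6, 113.8]
eef_rot: [0.001, 0.609, 0.793, 0.0]
ft_force: [-1.3, 0.3, -0.3]
gripper_width: 0.32
grasp_force: 30.0
```

>>> servo_tool --commands '[[0.02, [0, 0, 0], 0]]'

```text
time: 9.15
tool_pos: [649.2, -191.6, 113.1]
eef_rot: [0.001, 0.609, 0.793, 0.0]
ft_force: [-0.8, 0.1, -2.1]
gripper_width: 0.325
grasp_force: 30.0
```

>>> servo_tool --commands '[[0.02, [0, 0, 0], 0]]'

```text
time: 9.28
tool_pos: [649.0, -191.5, 112.6]
eef_rot: [0.0, 0.609, 0.793, 0.0]
ft_force: [-0.2, 0.9, -0.5]
gripper_width: 0.322
grasp_force: 30.0
```

>>> servo_tool --commands '[[0.02, [0, 0, 0], 0]]'

```text
time: 9.4
tool_pos: [649.0, -191.5, 112.3]
eef_rot: [0.0, 0.609, 0.793, 0.0]
ft_force: [0.1, 0.1, -0.3]
gripper_width: 0.323
grasp_force: 30.0
```

>>> servo_tool --commands '[[0.02, [-0.0037, 0.0128, 0], 0], [0.02, [-0.004, 0.014, 0], 0], [0.02, [-0.004, 0.014, -0.001], 0], [0.02, [-0.002, 0.008, 0], 0], [0.02, [0, 0, 0], 0]]'

```text
time: 10.02
tool_pos: [635.2, -141.7, 111.4]
eef_rot: [0.0, 0.608, 0.794, 0.0]
ft_force: [0.6, 0.5, -0.1]
gripper_width: 0.32
grasp_force: 30.0
```

>>> servo_tool --commands '[[0.02, [0, 0, 0], 0], [0.02, [0, 0, 0], 0], [0.02, [0, 0, 0], 0], [0.02, [0, 0, 0], 0]]'

```text
time: 10.52
tool_pos: [635.3, -142.9, 111.2]
eef_rot: [0.0, 0.609, 0.793, 0.0]
ft_force: [0.6, -0.2, -0.3]
gripper_width: 0.323
grasp_force: 30.0
```

```bash
python3 -c "
from h import *
p,d,m,s=shot('w6'); print(s['wrist_torque'])
save('w6c.png',cv2.resize(p[0:260,150:360],None,fx=2.3,fy=2.3))"
```

```text
w6 10.525 [ 635.29 -142.88  111.24] yaw 104.96 F [ 0.6 -0.2 -0.3]
[-0.13099372  0.01489367  0.03925818]
```

View pics/w6c.png

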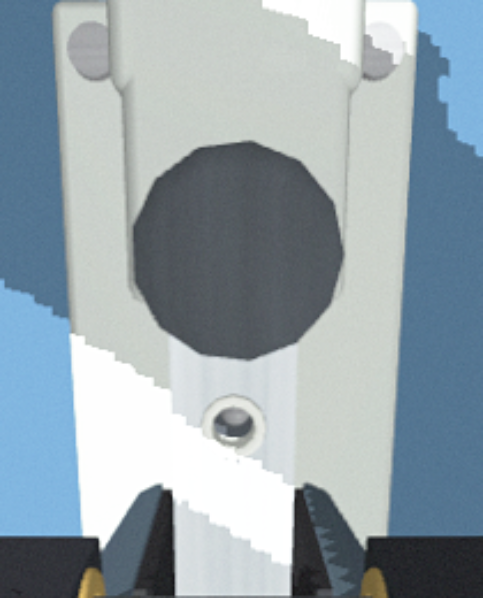

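Held tag sits under the stamp cap, the pin is visible through the bore at crop (234,427); aligned to a fraction of a mm. Lowering.

>>> servo_tool --commands '[[0.02, [0.0003, 0.0001, -0.003], 0], [0.02, [0, 0, -0.003], 0], [0.02, [0, 0, -0.003], 0], [0.02, [0, 0, 0], 0], [0.02, [0, 0, 0], 0]]'

```text
time: 11.2
tool_pos: [635.6, -142.5, 102.3]
eef_rot: [0.0, 0.609, 0.793, 0.0]
ft_force: [0.1, 0.3, -0.8]
gripper_width: 0.323
grasp_force: 30.0
```

>>> servo_tool --commands '[[0.02, [0, 0, -0.002], 0], [0.02, [0, 0, -0.002], 0], [0.02, [0, 0, 0], 0], [0.02, [0, 0, 0], 0], [0.02, [0, 0, 0], 0]]'

```text
time: 11.82
tool_pos: [635.6, -142.6, 98.3]
eef_rot: [0.0, 0.609, 0.793, 0.0]
ft_force: [-0.5, 0.2, -0.2]
gripper_width: 0.325
grasp_force: 30.0
```

>>> servo_tool --commands '[[0.06, [0, 0, 0], 0], [0.06, [0, 0, 0], 0], [0.06, [0, 0, 0], 0], [0.06, [0, 0, 0.02], 0], [0.06, [0, 0, 0.05], 0]]'

```text
time: 12.45
tool_pos: [634.2, -142.2, 166.4]
eef_rot: [-0.003, 0.609, 0.793, -0.001]
ft_force: [0.9, -0.7, -0.3]
gripper_width: 0.66
grasp_force: 0.0
```

>>> servo_tool --commands '[[0.09, [0, 0, 0.05], 0], [0.09, [0, 0, 0.032], 0], [0.09, [0, 0, 0], 0], [0.09, [0, 0, 0], 0]]'

```text
time: 12.95
tool_pos: [634.9, -142.4, 249.0]
eef_rot: [-0.001, 0.609, 0.793, -0.0]
ft_force: [-0.4, -0.1, -1.0]
gripper_width: 0.985
grasp_force: 0.0
```

```bash
python3 -c "
from h import *
p,d,m,s=shot('w7')
save('w7c.png',cv2.resize(p[0:240,150:350],None,fx=2.4,fy=2.4))"
```

```text
w7 12.95 [ 634.94 -142.39  249.02] yaw 104.98 F [-0.4 -0.1 -1. ]
```

View pics/w7c.png

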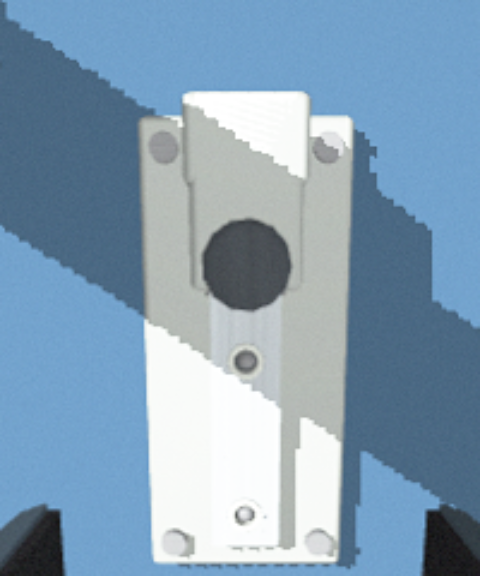

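>>> servo_tool --commands '[[0.09, [-0.024, -0.013, 0], -9.7], [0.09, [-0.024, -0.013, 0], -9.7], [0.09, [-0.024, -0.013, 0], -9.7], [0.09, [-0.024, -0.013, 0], -9.7], [0.09, [-0.024, -0.013, 0], -9.7]]'

```text
time: 13.62
tool_pos: [514.1, -207.6, 248.4]
eef_rot: [-0.001, 0.882, 0.471, -0.001]
ft_force: [-0.1, 0.1, 1.4]
gripper_width: 0.986
grasp_force: 0.0
```

>>> servo_tool --commands '[[0.09, [-0.024, -0.013, 0], -9.7], [0.09, [-0.024, -0.013, 0], -9.7], [0.09, [-0.024, -0.013, 0], -9.7], [0.09, [-0.024, -0.013, 0], -9.7], [0.09, [-0.024, -0.013, 0], -9.7]]'

```text
time: 14.25
tool_pos: [394.2, -272.5, 248.6]
eef_rot: [-0.001, 0.998, 0.067, -0.001]
ft_force: [0.6, -0.8, 0.7]
gripper_width: 0.987
grasp_force: 0.0
```

>>> servo_tool --commands '[[0.09, [-0.024, -0.013, 0], -9.7], [0.09, [-0.024, -0.013, 0], -9.3], [0.09, [0, 0, 0], 0], [0.09, [0, 0, 0], 0], [0.09, [0, 0, 0], 0]]'

```text
time: 14.88
tool_pos: [348.2, -298.2, 249.9]
eef_rot: [-0.0, 0.995, -0.095, -0.0]
ft_force: [-0.5, -1.0, -1.2]
gripper_width: 0.986
grasp_force: 0.0
```

```bash
python3 -c "
from h import *
p,d,m,s=shot('w8')"
```

```text
w8 14.875 [ 348.2  -298.17  249.9 ] yaw -10.92 F [-0.5 -1.  -1.2]
```

View pics/w8.png

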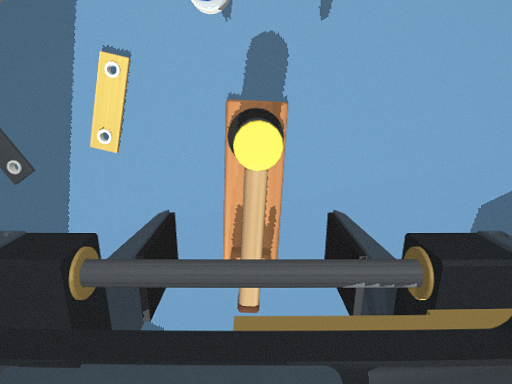

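w7: tag seated, a pin visible in each bore (245,361) and (245,514), long end under the cap. w8: mallet head's yellow face at (258,146), handle running down to (249,305).

```bash
python3 - <<'E'
from h import *
p,d,m,s=load('w8'); h=cv2.cvtColor(p,cv2.COLOR_RGB2HSV)
M=cv2.inRange(h,(25,150,150),(35,255,255)); M[:110]=0; M[180:]=0; M[:,:210]=0
k=max(cv2.findContours(M,0,1)[0],key=cv2.contourArea); e=cv2.minEnclosingCircle(k);print(e)
H=plane(m,[e[0]],84)[0]; print('head',H.round(1))
pts=[]
for r in range(185,256,10):
    row=h[r,235:285]; print(r,''.join('%4d'%x for x in p[r,238:274,2]))
for r,u in ((306,249.5),): print('butt approx',plane(m,[(u,r)],49).round(1))
E
```

```text
((257.5329284667969, 144.9238739013672), 25.200565338134766)
head [ 390.2 -312.1   84. ]
185  101 101 100 104 101  91  87 102 110 121 120 126 126 129 131 140 139 143 141 137 132 133 131 141 138 135 129 119  85  96 104 104 100 103 102  97
195  105 103 102 103 103  83  90 107 117 120 126 122 130 133 134 138 138 143 140 132 131 136 139 139 138 128 127  96  90 103 104 100 103 101 104  97
205   72  64  92  86  72  88 101 105 117 123 126 124 126 134 141 134 140 135 136 131 135 138 139 138 133 123 106  85  94 105 103 102 102 100  99 101
215   70  62  66  63  69  89 106 112 117 123 127 128 131 135 139 141 139 134 130 131 136 134 137 138 128 115  89  63  93 106 109  85  66  60  63  62
225   66  65  64  55  81  99 111 119 123 124 128 128 134 137 139 139 136 136 136 137 135 143 138 131 121  92  68  68  94  85  66  66  63  67  61  61
235   62  61  62  65  91 108 114 121 121 126 126 134 138 139 140 138 133 135 130 136 143 141 137 124 102  75  64  67  69  65  64  64  63  64  61  83
245   66  61  60  82  98 110 118 119 126 133 133 137 138 141 143 136 136 137 134 142 144 139 129 116  84  64  65  69  68  66  64  66  58  89 103  99
255   60  61  63  89 106 115 125 126 127 131 136 136 135 140 141 136 129 132 136 141 145 133 125  93  64  56  63  60  55  52  51  54  63  92  99 100
butt approx [[ 212.2 -270.7   49. ]]
```

```bash
python3 - <<'E'
from h import *
p,d,m,s=load('w8')
q=plane(m,[(254.3,195),(252.8,220),(251.3,245)],51)[:,:2]; H=np.array([390.2,-312.1]); print(q.round(1))
v=H-q; print(np.degrees(np.arctan2(v[:,1],v[:,0])).round(1), np.hypot(*v.T).round(1))
a=np.radians(-13.1);u=np.array([np.cos(a),np.sin(a)]);print('grip',H-55*u,'off axis',((q-H)@[-u[1],u[0]]).round(1))
E
```

```text
[[ 338.3 -299.9]
 [ 312.7 -293.5]
 [ 285.8 -286.8]]
[-13.2 -13.5 -13.6] [ 53.3  79.7 107.5]
grip [ 336.6313218  -299.63417809] off axis [0.1 0.6 1. ]
```

>>> servo_tool --commands '[[0.07, [-0.006, -0.001, -0.03], -1.2], [0.07, [-0.0057, -0.001, -0.04], -1.2], [0.07, [0, 0, -0.04], 0], [0.07, [0, 0, -0.025], 0], [0.07, [0, 0, -0.006], 0]]'

```text
time: 15.55
tool_pos: [335.7, -299.8, 107.9]
eef_rot: [-0.001, 0.993, -0.116, -0.001]
ft_force: [0.6, 0.0, 0.4]
gripper_width: 0.768
grasp_force: 0.0
```

>>> servo_tool --commands '[[0.07, [0, 0, 0], 0], [0.07, [0, 0, 0], 0], [0.015, [0, 0, 0], 0], [0.015, [0, 0, 0], 0], [0.015, [0, 0, 0], 0]]' --newtons 60

```text
time: 16.18
tool_pos: [335.9, -300.6, 109.5]
eef_rot: [0.0, 0.993, -0.117, 0.0]
ft_force: [-0.4, -0.4, -0.2]
gripper_width: 0.469
grasp_force: 0.0
```

>>> servo_tool --commands '[[0.015, [0, 0, 0], 0], [0.015, [0, 0, 0], 0], [0.015, [0, 0, 0], 0], [0.015, [0, 0, 0], 0]]'

```text
time: 16.68
tool_pos: [335.7, -300.3, 109.2]
eef_rot: [-0.0, 0.993, -0.117, -0.0]
ft_force: [-0.7, 1.3, 2.6]
gripper_width: 0.238
grasp_force: 59.9
```

>>> servo_tool --commands '[[0.015, [0, 0, 0.015], 0], [0.015, [0, 0, 0.025], 0], [0.015, [0, 0, 0.03], 0], [0.015, [0, 0, 0.04], 0], [0.015, [0, 0, 0.035], 0]]'

```text
time: 17.3
tool_pos: [335.6, -300.4, 255.0]
eef_rot: [-0.0, 0.993, -0.117, -0.0]
ft_force: [-0.2, -1.5, -2.6]
gripper_width: 0.237
grasp_force: 59.9
```

>>> servo_tool --commands '[[0.015, [0.0258, 0.0284, 0], 0], [0.015, [0.03, 0.032, 0], 0], [0.015, [0.03, 0.032, 0], 0], [0.015, [0.03, 0.032, 0], 0], [0.015, [0.03, 0.032, 0], 0]]'

```text
time: 17.92
tool_pos: [482.1, -142.9, 253.5]
eef_rot: [0.0, 0.993, -0.117, -0.001]
ft_force: [1.0, -0.4, -3.7]
gripper_width: 0.239
grasp_force: 59.9
```

>>> servo_tool --commands '[[0.015, [0.03, 0.032, 0], 0], [0.015, [0.03, 0.032, 0], 0], [0.015, [0.02, 0.022, 0], 0], [0.015, [0, 0, 0], 0], [0.015, [0, 0, 0], 0]]'

```text
time: 18.55
tool_pos: [560.9, -58.4, 253.4]
eef_rot: [0.0, 0.993, -0.117, -0.001]
ft_force: [-0.8, -0.3, -3.1]
gripper_width: 0.244
grasp_force: 59.9
```

>>> servo_tool --commands '[[0.015, [0, 0, 0], 0], [0.015, [0, 0, 0], 0]]'

```text
time: 18.8
tool_pos: [561.2, -58.8, 254.3]
eef_rot: [0.0, 0.993, -0.117, -0.0]
ft_force: [0.1, 0.4, -3.0]
gripper_width: 0.233
grasp_force: 59.9
```

```bash
python3 -c "
from h import *
p,d,m,s=shot('w9')
shot('s1','scene')
q=np.load('s1.npz',allow_pickle=True)['p'];a=cv2.resize(p,(600,450))
save('w9c.png',np.hstack([cv2.resize(p[0:280,110:390],(400,400)),cv2.resize(q[120:260,120:260],(400,400))]))"
```

```text
w9 18.8 [561.18 -58.79 254.34] yaw -13.48 F [ 0.1  0.4 -3. ]
s1 18.85 [561.27 -58.72 254.38] yaw -13.48 F [ 0.7 -0.  -3.8]
```

View pics/w9c.png

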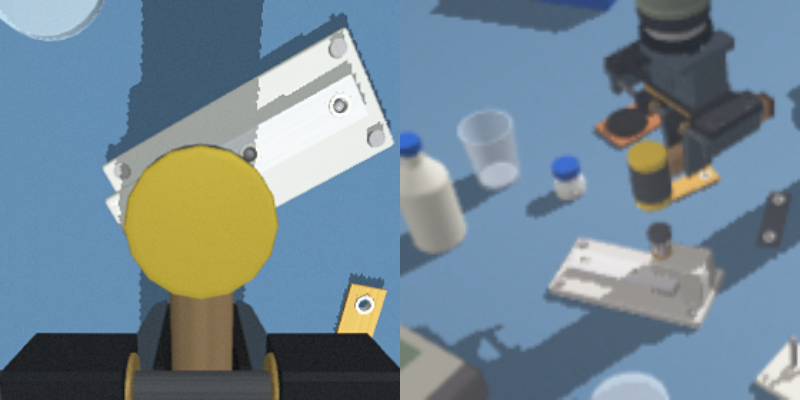

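Left (wrist): the head's yellow face is centred on the tool axis over the stamp; right (scene crop): head (650,178) hangs above the cap (658,235), level in the grip.

>>> servo_tool --commands '[[0.015, [0.0004, 0.0008, -0.02], 0], [0.015, [0, 0, -0.016], 0], [0.015, [0, 0, 0], 0], [0.015, [0, 0, 0], 0], [0.015, [0, 0, 0], 0]]'

```text
time: 19.52
tool_pos: [562.5, -57.4, 219.0]
eef_rot: [0.0, 0.993, -0.117, 0.001]
ft_force: [-0.9, 0.7, -3.5]
gripper_width: 0.239
grasp_force: 59.9
```

>>> servo_tool --commands '[[0.015, [0, 0, -0.01], 0], [0.015, [0, 0, -0.014], 0], [0.015, [0, 0, -0.014], 0]]'

```text
time: 19.9
tool_pos: [561.5, -56.9, 181.3]
eef_rot: [-0.0, 0.993, -0.117, -0.001]
ft_force: [-14.9, 4.3, 31.5]
gripper_width: 0.235
grasp_force: 60.0
```

>>> servo_tool --commands '[[0.015, [0, 0, 0.02], 0], [0.015, [0, 0, 0.03], 0], [0.015, [0, 0, 0.03], 0], [0.015, [0, 0, 0], 0], [0.015, [0, 0, 0], 0]]'

```text
time: 20.52
tool_pos: [561.1, -57.2, 258.2]
eef_rot: [0.0, 0.993, -0.117, -0.002]
ft_force: [-0.2, 0.5, -4.3]
gripper_width: 0.24
grasp_force: 60.0
```

```bash
python3 -c "
from h import *
p,d,m,s=shot('w10')
h=cv2.cvtColor(p,cv2.COLOR_RGB2HSV)
for n in('w9','w10'):
    p,d,m,s=load(n);h=cv2.cvtColor(p,cv2.COLOR_RGB2HSV)
    M=cv2.inRange(h,(22,120,100),(35,255,255)); M[230:]=0
    k=max(cv2.findContours(M,0,1)[0],key=cv2.contourArea);e=cv2.fitEllipse(k)
    c=plane(m,[e[0]],s['tool_pos'][2]-25.2)[0];print(e,((c-s['tool_pos'])@rot(s['eef_rot'])).round(1), d[int(e[0][1]),int(e[0][0])],d[int(e[0][1])-40,int(e[0][0])],d[int(e[0][1])+40,int(e[0][0])])
shot('s2','scene')
q=np.load('s2.npz',allow_pickle=True)['p']
save('w10c.png',np.hstack([cv2.resize(p[0:280,110:390],(400,400)),cv2.resize(q[120:260,120:260],(400,400))]))"
```

```text
w10 20.525 [561.13 -57.24 258.23] yaw -13.42 F [-0.2  0.5 -4.3]
((250.23912048339844, 155.1143035888672), (105.04161834716797, 105.84535217285156), 178.5314483642578) [56.2  0.  25.2] 118.68869 114.13651 121.72936
((250.80528259277344, 165.3147430419922), (109.31365203857422, 109.41053009033203), 43.67619705200195) [52.2  0.2 25. ] 112.88065 107.92662 118.541885
s2 20.575 [561.07 -57.25 258.03] yaw -13.43 F [ 0.3  0.3 -3.4]
```

View pics/w10c.png

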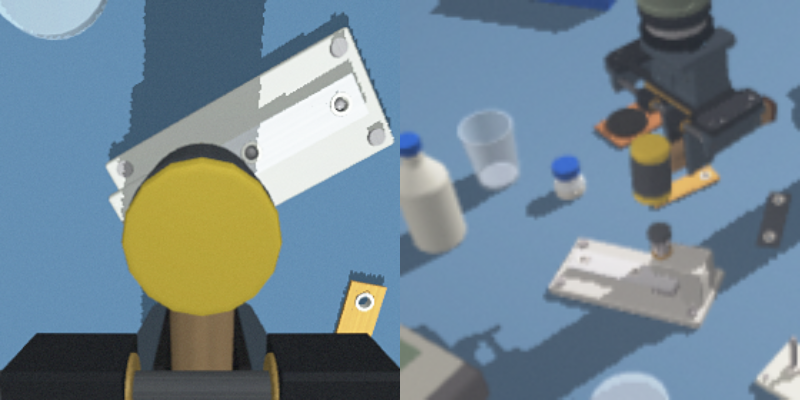

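Stamp is up again and the tag still in place; the mallet tilted about 6° in the grip (head up), which the fork will straighten on setting down.

>>> servo_tool --commands '[[0.015, [-0.0252, -0.0272, 0], 0], [0.015, [-0.03, -0.0324, 0], 0], [0.015, [-0.03, -0.0324, 0], 0], [0.015, [-0.03, -0.0324, 0], 0], [0.015, [-0.03, -0.0324, 0], 0]]'

```text
time: 21.25
tool_pos: [415.4, -214.8, 259.1]
eef_rot: [-0.0, 0.993, -0.117, -0.001]
ft_force: [1.0, 0.4, -3.5]
gripper_width: 0.242
grasp_force: 60.0
```

>>> servo_tool --commands '[[0.015, [-0.03, -0.0324, 0], 0], [0.015, [-0.03, -0.0324, 0], 0], [0.015, [-0.02, -0.0216, 0], 0], [0.015, [0, 0, 0], 0], [0.015, [0, 0, 0], 0]]'

```text
time: 21.88
tool_pos: [336.8, -300.2, 259.6]
eef_rot: [-0.001, 0.993, -0.117, -0.0]
ft_force: [1.1, -0.6, -3.7]
gripper_width: 0.238
grasp_force: 60.0
```

>>> servo_tool --commands '[[0.015, [0, 0, -0.04], 0], [0.015, [0, 0, -0.04], 0], [0.015, [0, 0, -0.03], 0], [0.015, [0, 0, -0.01], 0], [0.015, [0, 0, 0], 0]]'

```text
time: 22.5
tool_pos: [337.4, -300.2, 140.2]
eef_rot: [-0.0, 0.993, -0.116, -0.0]
ft_force: [0.5, -0.4, -3.1]
gripper_width: 0.239
grasp_force: 60.0
```

>>> servo_tool --commands '[[0.015, [0, 0, 0], 0], [0.015, [0, 0, 0], 0]]'

```text
time: 22.75
tool_pos: [337.4, -301.0, 141.3]
eef_rot: [0.001, 0.993, -0.117, 0.001]
ft_force: [0.3, -0.4, -3.3]
gripper_width: 0.237
grasp_force: 60.0
```

>>> servo_tool --commands '[[0.015, [-0.0013, 0.0002, -0.01], 0], [0.015, [0, 0, -0.01], 0], [0.015, [0, 0, 0], 0], [0.015, [0, 0, -0.004], 0], [0.015, [0, 0, 0], 0]]' --newtons 25

```text
time: 23.38
tool_pos: [335.7, -300.5, 116.2]
eef_rot: [0.0, 0.993, -0.117, 0.0]
ft_force: [0.5, 0.1, -3.5]
gripper_width: 0.241
grasp_force: 25.0
```

>>> servo_tool --commands '[[0.015, [0, 0, -0.003], 0], [0.015, [0, 0, -0.002], 0], [0.015, [0, 0, -0.001], 0], [0.015, [0, 0, 0], 0], [0.015, [0, 0, 0], 0]]'

```text
time: 24.0
tool_pos: [335.6, -300.5, 110.4]
eef_rot: [0.0, 0.993, -0.117, 0.0]
ft_force: [2.9, -0.8, 0.1]
gripper_width: 0.237
grasp_force: 25.0
```

Butt bears on the fork now; a little lower, then release and look.

>>> servo_tool --commands '[[0.015, [0, 0, -0.0015], 0], [0.015, [0, 0, 0], 0], [0.015, [0, 0, 0], 0]]'

```text
time: 24.38
tool_pos: [335.4, -300.3, 108.7]
eef_rot: [0.0, 0.993, -0.117, -0.0]
ft_force: [1.7, -0.4, -0.9]
gripper_width: 0.244
grasp_force: 25.0
```

>>> servo_tool --commands '[[0.03, [0, 0, 0], 0], [0.05, [0, 0, 0], 0], [0.07, [0, 0, 0], 0], [0.07, [0, 0, 0], 0], [0.07, [0, 0, 0.02], 0]]'

```text
time: 25.0
tool_pos: [334.8, -299.6, 128.0]
eef_rot: [-0.001, 0.993, -0.117, -0.001]
ft_force: [-0.4, 0.4, -0.9]
gripper_width: 0.736
grasp_force: 0.0
```

>>> servo_tool --commands '[[0.07, [0, 0, 0.05], 0], [0.09, [0.006, 0.001, 0.05], 0], [0.09, [0.006, 0.001, 0.025], 0], [0.09, [0, 0, 0], 0], [0.09, [0, 0, 0], 0]]'

```text
time: 25.62
tool_pos: [346.8, -297.8, 252.6]
eef_rot: [-0.001, 0.993, -0.117, -0.001]
ft_force: [-0.5, 0.3, 0.3]
gripper_width: 0.987
grasp_force: 0.0
```

```bash
python3 -c "
from h import *
p,d,m,s=shot('w11')
h=cv2.cvtColor(p,cv2.COLOR_RGB2HSV)
M=cv2.inRange(h,(25,150,150),(35,255,255)); M[:110]=0; M[190:]=0; M[:,:210]=0
k=max(cv2.findContours(M,0,1)[0],key=cv2.contourArea); e=cv2.minEnclosingCircle(k);print(e, plane(m,[e[0]],84)[0].round(1))
for n in ('w8','w11'):
  q,d,_,_=load(n)
  print(d[140:160,250:265].mean())
shot('t1','top')
q=np.load('t1.npz',allow_pickle=True)['p']
save('t1c.png',cv2.resize(q[100:320,100:420],(800,550)))
for c in ('brass','steel'): print(c,plate(p,m,c))
"
```

```text
w11 25.625 [ 346.84 -297.78  252.57] yaw -13.42 F [-0.5  0.3  0.3]
((257.0, 143.5), 24.88483428955078) [ 388.9 -313.3   84. ]
257.15204
259.64514
t1 25.675 [ 346.74 -297.76  252.25] yaw -13.43 F [-0.2  0.   0.1]
brass [([379.2, -312.6], [54.4, 54.8], 133.8, np.int32(118), np.int32(168)), ([454.4, -165.1], [30.8, 99.1], 156.0, np.int32(57), np.int32(155))]
steel [([204.7, -526.4], [29.4, 136.6], 76.2, np.int32(233), np.int32(255)), ([321.1, -35.7], [29.4, 125.6], 77.1, np.int32(233), np.int32(255)), ([303.2, -168.5], [49.3, 55.2], 165.8, np.int32(213), np.int32(255)), ([423.2, -33.5], [31.5, 58.4], 22.1, np.int32(135), np.int32(191)), ([402.7, -309.6], [34.6, 59.3], 98.1, np.int32(107), np.int32(148))]
```

View pics/t1c.png

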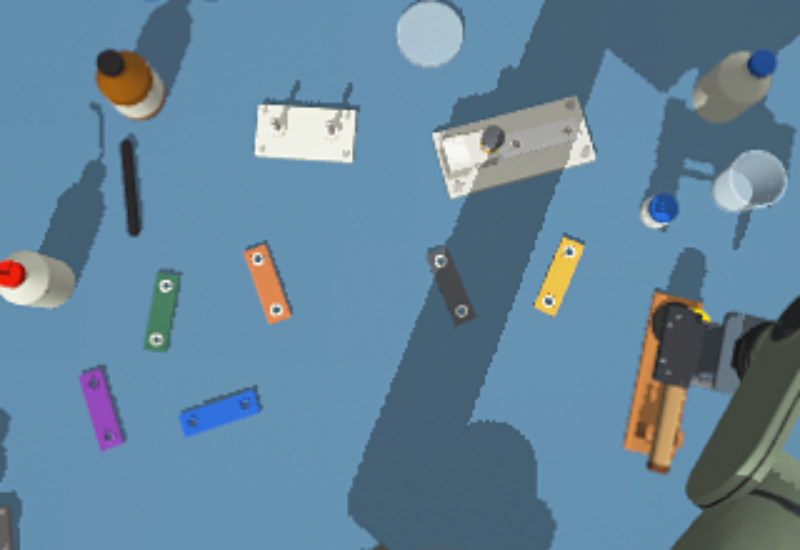

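Mallet lies back level on its rest (head at crop (690,320)), the tag stays in the jig, and the coupons are green (162,310), copper (268,283), steel (451,287), brass (558,276); blue and purple are the decoys.

>>> servo_tool --commands '[[0.07, [0.027, 0.033, -0.013], -2.6], [0.07, [0.027, 0.033, -0.013], -2.6], [0.07, [0.027, 0.033, -0.013], -2.6], [0.07, [0.0266, 0.0337, -0.013], -2.8], [0.07, [0, 0, 0], 0]]'

```text
time: 26.35
tool_pos: [455.3, -163.7, 199.6]
eef_rot: [-0.0, 0.978, -0.206, -0.002]
ft_force: [-0.4, -0.9, -0.4]
gripper_width: 0.767
grasp_force: 0.0
```

>>> servo_tool --commands '[[0.07, [0, 0, 0], 0], [0.07, [0, 0, 0], 0]]'

```text
time: 26.6
tool_pos: [454.6, -166.5, 201.8]
eef_rot: [0.0, 0.978, -0.209, -0.0]
ft_force: [0.7, -0.4, -0.2]
gripper_width: 0.77
grasp_force: 0.0
```

```bash
python3 -c "
from h import *
see('w12','brass')"
```

```text
w12 26.6 [ 454.55 -166.47  201.8 ] yaw -24.09 F [ 0.7 -0.4 -0.2]
brass ([343.2, -351.9], [56.8, 64.8], 41.5, np.int32(184), np.int32(239))
brass ([465.2, -168.9], [28.9, 77.1], 155.1, np.int32(136), np.int32(214))
```

>>> servo_tool --commands '[[0.07, [0, 0.001, -0.04], 0], [0.07, [0, 0, -0.04], 0], [0.07, [0, 0, -0.03], 0], [0.07, [0, 0, -0.0115], 0], [0.07, [0, 0, 0], 0]]'

```text
time: 27.28
tool_pos: [455.3, -165.2, 80.5]
eef_rot: [0.0, 0.978, -0.208, 0.0]
ft_force: [0.4, 0.3, 1.2]
gripper_width: 0.765
grasp_force: 0.0
```

>>> servo_tool --commands '[[0.07, [0, 0, 0], 0], [0.02, [0, 0, 0], 0], [0.02, [0, 0, 0], 0], [0.02, [0, 0, 0], 0], [0.02, [0, 0, 0], 0]]' --newtons 30

```text
time: 27.9
tool_pos: [455.2, -164.6, 80.3]
eef_rot: [0.0, 0.978, -0.208, 0.0]
ft_force: [0.2, -0.4, 0.4]
gripper_width: 0.363
grasp_force: 0.0
```

>>> servo_tool --commands '[[0.02, [0, 0, 0], 0], [0.02, [0, 0, 0], 0]]'

```text
time: 28.15
tool_pos: [455.2, -164.6, 80.3]
eef_rot: [0.0, 0.978, -0.208, -0.0]
ft_force: [-0.0, 0.3, 0.9]
gripper_width: 0.325
grasp_force: 30.0
```

>>> servo_tool --commands '[[0.02, [0, 0, 0.02], 0], [0.02, [0, 0, 0.04], 0], [0.02, [0.0173, 0.03, 0.04], 10], [0.02, [0.0173, 0.03, 0], 10], [0.02, [0.0173, 0.03, 0], 10]]'

```text
time: 28.78
tool_pos: [507.5, -73.8, 180.8]
eef_rot: [0.0, 0.998, 0.055, 0.0]
ft_force: [0.5, -0.6, -1.5]
gripper_width: 0.319
grasp_force: 30.0
```

>>> servo_tool --commands '[[0.02, [0.0173, 0.03, 0], 10], [0.02, [0.0173, 0.03, 0], 10], [0.02, [0.0173, 0.03, 0], 10], [0.02, [0.0173, 0.03, 0], 10], [0.02, [0.0173, 0.03, 0], 10]]'

```text
time: 29.4
tool_pos: [593.8, 76.4, 179.8]
eef_rot: [-0.0, 0.882, 0.472, -0.0]
ft_force: [0.7, 0.1, -1.9]
gripper_width: 0.321
grasp_force: 30.0
```

>>> servo_tool --commands '[[0.02, [0.0173, 0.03, 0], 10], [0.02, [0.0173, 0.03, 0], 10], [0.02, [0.0173, 0.0307, 0], 10.1], [0.02, [0, 0, 0], 0], [0.02, [0, 0, 0], 0]]'

```text
time: 30.02
tool_pos: [644.8, 165.6, 179.6]
eef_rot: [-0.0, 0.731, 0.682, -0.001]
ft_force: [-0.8, 0.6, -0.9]
gripper_width: 0.323
grasp_force: 30.0
```

>>> servo_tool --commands '[[0.02, [0, 0, 0], 0], [0.02, [0, 0, 0], 0]]'

```text
time: 30.28
tool_pos: [645.2, 165.2, 180.4]
eef_rot: [0.0, 0.731, 0.682, -0.0]
ft_force: [0.2, 0.3, -1.2]
gripper_width: 0.326
grasp_force: 30.0
```

```bash
python3 -c "
from h import *
p,d,m,s=shot('w13')
print(proj(m,[[646.9,200.9,72],[646.9,200.9,22]]))
R=rot(s['eef_rot']);zo=s['tool_pos'][2]-80.3
P=s['tool_pos']+R@np.array([35,0,80.3-9]);print(proj(m,[P]))
save('w13c.png',cv2.resize(p[60:240,160:340],(540,540)))"
```

```text
w13 30.275 [645.2  165.22 180.44] yaw 86.0 F [ 0.2  0.3 -1.2]
[[251.83726037 169.30865962]
 [251.6721817  157.68671863]]
[[253.43938945 183.51750026]]
```

View pics/w13c.png

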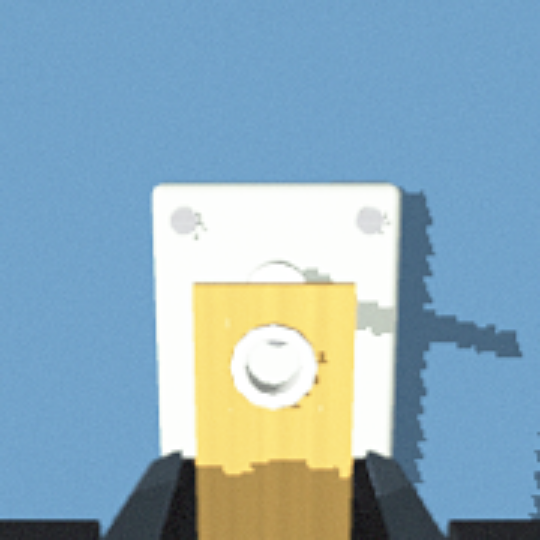

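```bash
python3 - <<'E'
from h import *
p,d,m,s=load('w13'); R=rot(s['eef_rot']); h=cv2.cvtColor(p,cv2.COLOR_RGB2HSV).astype(int)
T=lambda uv,z:((plane(m,[uv],z)-s['tool_pos'])@R)[0,:2].round(2).tolist()
for r in (126,132,150,165):
    g=np.where(h[r,:,1]<60)[0]; g=g[(g>200)&(g<310)]; a,b=g.min(),g.max(); print('foot',r,a,b,T((a-.5,r),12),T((b+.5,r),12))
for r in (162,170,200):
    g=np.where(h[r,:,1]>110)[0]; g=g[(g>215)&(g<300)]
    y=np.where((h[r,:,0]>15)&(h[r,:,0]<35)&(h[r,:,1]>80))[0]; a,b=y.min(),y.max(); z=s['tool_pos'][2]-80.3+7; print('brass',r,a,b,T((a-.5,r),z),T((b+.5,r),z))
col=h[100:200,240,:]; print([ (100+i) for i in range(99) if abs(col[i+1][1]-col[i][1])>25])
E
```

```text
foot 126 211 293 [60.89, -35.31] [60.95, 34.26]
foot 132 211 293 [55.93, -35.47] [56.0, 34.44]
foot 150 211 292 [40.77, -35.97] [40.83, 34.15]
foot 165 212 292 [27.78, -35.54] [27.84, 34.62]
brass 162 224 278 [46.67, -16.47] [46.69, 13.75]
brass 170 225 277 [42.2, -16.02] [42.22, 13.31]
brass 200 225 276 [24.86, -16.4] [24.89, 13.15]
[120, 153, 154, 171, 172, 190, 191]
```

Same-picture comparison: plate sits ~1 mm short in tool y and ~0.5 mm long along the rack relative to the foot; correct that and lower.

>>> servo_tool --commands '[[0.02, [0.001, -0.0005, -0.015], 0], [0.02, [0, 0, -0.01], 0], [0.02, [0, 0, 0], 0], [0.02, [0, 0, -0.01], 0], [0.02, [0, 0, 0], 0]]'

```text
time: 30.95
tool_pos: [646.1, 165.5, 144.3]
eef_rot: [-0.0, 0.731, 0.683, -0.001]
ft_force: [1.2, -0.6, -1.2]
gripper_width: 0.321
grasp_force: 30.0
```

>>> servo_tool --commands '[[0.02, [0, 0, -0.01], 0], [0.02, [0, 0, -0.01], 0], [0.02, [0, 0, 0], 0]]'

```text
time: 31.32
tool_pos: [646.0, 165.6, 123.9]
eef_rot: [-0.001, 0.731, 0.682, -0.001]
ft_force: [-0.4, 0.5, 0.1]
gripper_width: 0.327
grasp_force: 30.0
```

>>> servo_tool --commands '[[0.02, [0, 0, -0.01], 0], [0.02, [0, 0, -0.006], 0], [0.02, [0, 0, -0.004], 0], [0.02, [0, 0, 0], 0], [0.02, [0, 0, 0], 0]]'

```text
time: 31.95
tool_pos: [646.6, 165.6, 105.4]
eef_rot: [0.0, 0.731, 0.682, 0.0]
ft_force: [-0.2, -0.5, -0.8]
gripper_width: 0.322
grasp_force: 30.0
```

>>> servo_tool --commands '[[0.02, [0, 0, -0.002], 0], [0.02, [0, 0, -0.001], 0], [0.02, [0, 0, 0], 0], [0.02, [0, 0, 0], 0]]'

```text
time: 32.45
tool_pos: [646.6, 165.6, 102.4]
eef_rot: [0.0, 0.731, 0.682, 0.0]
ft_force: [-0.3, 0.5, -0.1]
gripper_width: 0.319
grasp_force: 30.0
```

>>> servo_tool --commands '[[0.04, [0, 0, 0], 0], [0.05, [0, 0, 0], 0], [0.05, [0, 0, 0], 0], [0.05, [0, 0, 0.02], 0], [0.06, [0, 0, 0.05], 0]]'

```text
time: 33.08
tool_pos: [645.0, 165.2, 170.3]
eef_rot: [-0.002, 0.731, 0.683, -0.003]
ft_force: [0.4, 0.7, 0.1]
gripper_width: 0.63
grasp_force: 0.0
```

>>> servo_tool --commands '[[0.07, [0, 0, 0.05], 0], [0.07, [0, 0, 0.03], 0], [0.07, [0, 0, 0], 0], [0.07, [0, 0, 0], 0], [0.07, [0, 0, 0], 0]]'

```text
time: 33.7
tool_pos: [645.8, 165.4, 250.2]
eef_rot: [-0.001, 0.731, 0.682, -0.002]
ft_force: [-0.0, 0.3, 0.5]
gripper_width: 0.768
grasp_force: 0.0
```

```bash
python3 -c "
from h import *
p,d,m,s=shot('w14')
for r in plate(p,m,'brass',z=29): print(r)
save('w14c.png',cv2.resize(p[60:260,150:350],(500,500)))"
```

```text
w14 33.7 [645.8  165.37 250.16] yaw 86.08 F [-0.   0.3  0.5]
([645.5, 166.6], [28.4, 97.6], 86.6, np.int32(134), np.int32(224))
```

View pics/w14c.png

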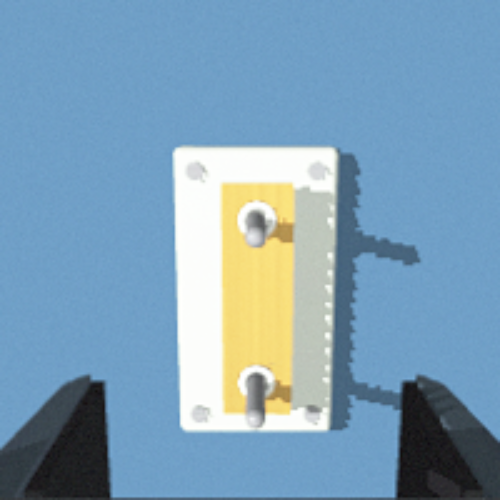

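Brass is down on both posts, bushes on the collars. Next: steel.

>>> servo_tool --commands '[[0.07, [-0.029, -0.027, -0.007], -9], [0.07, [-0.029, -0.027, -0.007], -9], [0.07, [-0.029, -0.027, -0.007], -9], [0.07, [-0.029, -0.027, -0.007], -9], [0.07, [-0.029, -0.027, -0.007], -9]]'

```text
time: 34.38
tool_pos: [500.1, 29.8, 216.2]
eef_rot: [-0.0, 0.937, 0.349, -0.001]
ft_force: [-0.3, -1.2, -0.8]
gripper_width: 0.77
grasp_force: 0.0
```

>>> servo_tool --commands '[[0.07, [-0.029, -0.027, -0.007], -9], [0.07, [-0.029, -0.027, -0.007], -10], [0.07, [0, 0, 0], 0], [0.07, [0, 0, 0], 0], [0.07, [0, 0, 0], 0]]'

```text
time: 35.0
tool_pos: [444.5, -23.0, 203.4]
eef_rot: [0.0, 0.981, 0.192, 0.0]
ft_force: [-0.6, -0.8, -0.1]
gripper_width: 0.768
grasp_force: 0.0
```

```bash
python3 -c "
from h import *
see('w15','steel')
p,d,m,s=load('w15');save('w15c.png',p[0:256,100:400])"
```

```text
w15 35.0 [444.48 -22.96 203.35] yaw 22.16 F [-0.6 -0.8 -0.1]
steel ([456.5, -214.9], [25.0, 112.8], 111.8, np.int32(233), np.int32(255))
steel ([318.4, 123.6], [25.0, 114.2], 112.6, np.int32(233), np.int32(255))
steel ([427.2, -113.5], [34.7, 46.3], 22.0, np.int32(213), np.int32(255))
steel ([368.5, 30.3], [34.7, 46.4], 22.2, np.int32(213), np.int32(255))
steel ([442.6, -24.7], [28.9, 99.2], 22.8, np.int32(138), np.int32(236))
steel ([653.6, -115.8], [11.7, 41.7], 113.3, np.int32(0), np.int32(15))
```

View pics/w15c.png

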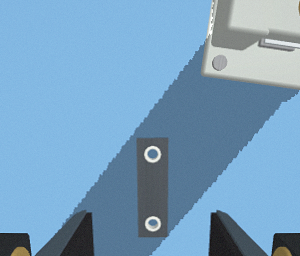

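I have now used more pictures than the 14 allowed (16), so from here I check only by numbers. Steel measured at (442.6, −24.7), 22.8°.

>>> servo_tool --commands '[[0.07, [-0.0019, -0.0017, -0.04], 0.6], [0.07, [0, 0, -0.04], 0], [0.07, [0, 0, -0.03], 0], [0.07, [0, 0, -0.013], 0], [0.07, [0, 0, 0], 0]]'

```text
time: 35.67
tool_pos: [442.1, -24.8, 80.0]
eef_rot: [-0.0, 0.98, 0.197, -0.0]
ft_force: [0.6, 0.1, -0.2]
gripper_width: 0.768
grasp_force: 0.0
```

>>> servo_tool --commands '[[0.07, [0, 0, 0], 0], [0.02, [0, 0, 0], 0], [0.02, [0, 0, 0], 0], [0.02, [0, 0, 0], 0], [0.02, [0, 0, 0], 0]]' --newtons 30

```text
time: 36.3
tool_pos: [441.6, -25.2, 80.4]
eef_rot: [0.0, 0.98, 0.197, 0.0]
ft_force: [-1.0, -0.6, -1.0]
gripper_width: 0.363
grasp_force: 0.0
```

>>> servo_tool --commands '[[0.02, [0, 0, 0], 0], [0.02, [0, 0, 0], 0]]'

```text
time: 36.55
tool_pos: [441.6, -25.2, 80.3]
eef_rot: [0.0, 0.98, 0.197, 0.0]
ft_force: [-0.7, -0.9, 1.4]
gripper_width: 0.321
grasp_force: 30.0
```

>>> servo_tool --commands '[[0.02, [0, 0, 0.02], 0], [0.02, [0, 0, 0.04], 0], [0.02, [0, 0, 0.04], 0], [0.02, [0.029, 0.027, 0.01], 9], [0.02, [0.029, 0.027, 0], 9]]'

```text
time: 37.17
tool_pos: [500.6, 29.3, 191.6]
eef_rot: [0.001, 0.937, 0.35, 0.001]
ft_force: [0.5, 1.0, -2.1]
gripper_width: 0.32
grasp_force: 30.0
```

>>> servo_tool --commands '[[0.02, [0.029, 0.027, 0], 9], [0.02, [0.029, 0.027, 0], 9], [0.02, [0.029, 0.027, 0], 9], [0.02, [0.029, 0.027, 0], 9], [0.02, [0.0308, 0.0278, 0], 9.3]]'

```text
time: 37.8
tool_pos: [646.8, 165.5, 189.6]
eef_rot: [-0.0, 0.73, 0.684, -0.001]
ft_force: [0.4, -0.0, -1.3]
gripper_width: 0.315
grasp_force: 30.0
```

>>> servo_tool --commands '[[0.02, [0, 0, 0], 0], [0.02, [0, 0, 0], 0], [0.02, [0, 0, 0], 0], [0.02, [0, 0, 0], 0], [0.02, [0, 0, 0], 0]]'

```text
time: 38.42
tool_pos: [646.1, 164.2, 190.6]
eef_rot: [0.0, 0.732, 0.682, 0.0]
ft_force: [0.6, -0.3, -0.1]
gripper_width: 0.322
grasp_force: 30.0
```

```bash
cat > rel.py <<'E'
from h import *
import sys
n,c=sys.argv[1:3]
p,d,m,s=shot(n); R=rot(s['eef_rot']); h=cv2.cvtColor(p,cv2.COLOR_RGB2HSV)
T=lambda uv,z:((plane(m,uv,z)-s['tool_pos'])@R)[:,:2]
zp=s['tool_pos'][2]-80.3
def edges(M,z,rows):
    y=[]
    for r in rows:
        g=np.where(M[r,195:315])[0]+195
        if len(g)>5: y.append(T([(g.min()-.5,r),(g.max()+.5,r)],z)[:,1])
    y=np.array(y); return np.median(y.mean(1)).round(2),np.median(y[:,1]-y[:,0]).round(1)
# held plate outline: near things by depth
zc=m['xyz'][2]-zp-7
pl=(np.abs(d*0+1)>0)&(np.isfinite(d))&(d>0)&(d<zc+12); pl[225:]=0
rr=np.where(pl[:,251])[0].min(); print('plate tip row',rr,T([(251,rr-.5)],zp+7)[0].round(2),'y,w',edges(pl,zp+7,range(rr+4,210)))
ft=(h[...,1]<60)&(h[...,2]>120); q=np.where(ft[:,225])[0]; q=q[q>40].min(); print('foot end row',q,T([(225,q-.5)],12)[0].round(2),'y,w',edges(ft,12,range(q+3,rr-2)))
E
python3 rel.py w16 steel
```

```text
w16 38.425 [646.14 164.22 190.56] yaw 85.94 F [ 0.6 -0.3 -0.1]
plate tip row 151 [53.   -1.37] y,w (np.float64(-1.63), np.float64(30.0))
foot end row 120 [ 65.87 -23.87] y,w (np.float64(-1.79), np.float64(70.1))
```

>>> servo_tool --commands '[[0.02, [0.0002, -0.0013, -0.015], 0], [0.02, [0, 0, -0.01], 0], [0.02, [0, 0, -0.01], 0], [0.02, [0, 0, 0], 0], [0.02, [0, 0, -0.01], 0]]'

```text
time: 39.1
tool_pos: [647.1, 163.5, 146.0]
eef_rot: [0.001, 0.731, 0.682, 0.001]
ft_force: [-1.1, -0.5, -0.5]
gripper_width: 0.323
grasp_force: 30.0
```

>>> servo_tool --commands '[[0.02, [0, 0, -0.01], 0], [0.02, [0, 0, -0.01], 0], [0.02, [0, 0, 0], 0]]'

```text
time: 39.48
tool_pos: [646.0, 163.2, 123.9]
eef_rot: [-0.001, 0.732, 0.682, -0.001]
ft_force: [-0.8, -0.0, -0.7]
gripper_width: 0.323
grasp_force: 30.0
```

>>> servo_tool --commands '[[0.02, [0, 0, -0.006], 0], [0.02, [0, 0, -0.005], 0], [0.02, [0, 0, 0], 0], [0.02, [0, 0, 0], 0], [0.02, [0, 0, 0], 0]]'

```text
time: 40.1
tool_pos: [646.7, 163.4, 114.6]
eef_rot: [0.0, 0.732, 0.682, 0.0]
ft_force: [0.1, 0.3, -1.0]
gripper_width: 0.321
grasp_force: 30.0
```

>>> servo_tool --commands '[[0.02, [0, 0, -0.002], 0], [0.02, [0, 0, -0.0013], 0], [0.02, [0, 0, 0], 0], [0.02, [0, 0, 0], 0]]'

```text
time: 40.6
tool_pos: [646.6, 163.4, 111.3]
eef_rot: [0.0, 0.731, 0.682, 0.0]
ft_force: [-0.3, -0.7, 2.7]
gripper_width: 0.324
grasp_force: 30.0
```

>>> servo_tool --commands '[[0.04, [0, 0, 0], 0], [0.05, [0, 0, 0], 0], [0.05, [0, 0, 0], 0], [0.05, [0, 0, 0.02], 0], [0.06, [0, 0, 0.05], 0]]'

```text
time: 41.22
tool_pos: [645.2, 163.0, 178.8]
eef_rot: [-0.002, 0.731, 0.682, -0.003]
ft_force: [0.2, -0.7, 0.7]
gripper_width: 0.629
grasp_force: 0.0
```

>>> servo_tool --commands '[[0.07, [0, 0, 0.05], 0], [0.07, [0, 0, 0.02], 0], [0.07, [0, 0, 0], 0], [0.07, [0, 0, 0], 0], [0.07, [0, 0, 0], 0]]'

```text
time: 41.85
tool_pos: [646.0, 163.2, 249.1]
eef_rot: [-0.001, 0.731, 0.682, -0.001]
ft_force: [-0.2, -0.1, -0.2]
gripper_width: 0.764
grasp_force: 0.0
```

```bash
cat > chk.py <<'E'
from h import *
import sys
p,d,m,s=shot(sys.argv[1]); c=sys.argv[2]; z=float(sys.argv[3])
for r in plate(p,m,c,z=z):
    if 60<r[1][1]<150: print(r)
# heights on the plate from depth along the rack axis
R=rot(m['rotation']);a=np.radians(86.05)
for t in(-45,-20,-10,0,10,20,45):
    q=np.array([645.8+t*np.cos(a)-6*np.sin(a)*0,166+t*np.sin(a),z]); 
    u,v=np.round(proj(m,[q])[0]).astype(int)
    if not(0<=v<256): continue
    xy=cv2.undistortPoints(np.array([[[u,v]]],float),K(m),np.array(m['dist_coeffs'],float)).reshape(2)
    w=np.array(m['xyz'])+R@(np.r_[xy,1]*d[v,u]); print(t,w.round(1),p[v,u])
E
python3 chk.py w17 steel 38
```

```text
w17 41.85 [646.   163.21 249.05] yaw 85.98 F [-0.2 -0.1 -0.2]
([830.8, 83.1], [26.2, 119.6], 175.7, np.int32(233), np.int32(255))
([447.0, 109.2], [26.3, 120.6], 176.5, np.int32(233), np.int32(255))
-45 [643.  133.6  70.8] [162 164 166]
-20 [645.  146.7  39.1] [104 113 117]
-10 [645.6 155.9  37.5] [108 116 123]
0 [646.2 165.6  38.4] [105 110 120]
10 [646.9 176.   38.7] [108 117 123]
20 [647.6 186.3  38.9] [107 117 126]
45 [649.3 210.9  38.6] [109 114 122]
```

>>> servo_tool --commands '[[0.07, [-0.028, 0.007, -0.007], -9], [0.07, [-0.028, 0.007, -0.007], -9], [0.07, [-0.028, 0.007, -0.007], -9], [0.07, [-0.028, 0.007, -0.007], -9], [0.07, [-0.028, 0.007, -0.007], -9]]'

```text
time: 42.52
tool_pos: [505.4, 198.4, 215.0]
eef_rot: [0.0, 0.938, 0.348, -0.001]
ft_force: [0.8, -0.7, 0.1]
gripper_width: 0.766
grasp_force: 0.0
```

>>> servo_tool --commands '[[0.07, [-0.03, 0.007, -0.005], -10], [0.07, [-0.03, 0.007, 0], -10], [0.07, [0, 0, 0], 0], [0.07, [0, 0, 0], 0], [0.07, [0, 0, 0], 0]]'

```text
time: 43.15
tool_pos: [447.6, 212.3, 210.9]
eef_rot: [0.0, 0.983, 0.182, 0.0]
ft_force: [-0.2, 0.4, 1.0]
gripper_width: 0.768
grasp_force: 0.0
```

```bash
python3 -c "
from h import *
see('w18','copper')"
```

```text
w18 43.15 [447.58 212.31 210.9 ] yaw 21.0 F [-0.2  0.4  1. ]
copper ([445.2, 212.7], [28.4, 99.4], 20.3, np.int32(137), np.int32(233))
```

>>> servo_tool --commands '[[0.07, [-0.0014, 0.0006, -0.04], -0.6], [0.07, [0, 0, -0.04], 0], [0.07, [0, 0, -0.035], 0], [0.07, [0, 0, -0.0156], 0], [0.07, [0, 0, 0], 0]]'

```text
time: 43.82
tool_pos: [445.8, 212.8, 79.7]
eef_rot: [0.0, 0.984, 0.177, -0.0]
ft_force: [-0.5, -0.1, -1.3]
gripper_width: 0.766
grasp_force: 0.0
```

>>> servo_tool --commands '[[0.07, [0, 0, 0], 0], [0.02, [0, 0, 0], 0], [0.02, [0, 0, 0], 0], [0.02, [0, 0, 0], 0], [0.02, [0, 0, 0], 0]]'

```text
time: 44.45
tool_pos: [445.2, 213.0, 80.5]
eef_rot: [0.0, 0.984, 0.177, 0.0]
ft_force: [-0.5, 0.1, 0.2]
gripper_width: 0.36
grasp_force: 0.0
```

>>> servo_tool --commands '[[0.02, [0, 0, 0], 0], [0.02, [0, 0, 0], 0]]'

```text
time: 44.7
tool_pos: [445.2, 212.9, 80.4]
eef_rot: [0.0, 0.984, 0.177, 0.0]
ft_force: [0.1, -0.2, 0.4]
gripper_width: 0.322
grasp_force: 30.0
```

>>> servo_tool --commands '[[0.02, [0, 0, 0.02], 0], [0.02, [0, 0, 0.04], 0], [0.02, [0, 0, 0.04], 0], [0.02, [0.0287, -0.0069, 0.015], 9.4], [0.02, [0.0287, -0.0069, 0], 9.4]]'

```text
time: 45.32
tool_pos: [503.6, 199.3, 197.1]
eef_rot: [-0.0, 0.941, 0.338, 0.002]
ft_force: [1.1, -0.2, -1.6]
gripper_width: 0.321
grasp_force: 30.0
```

>>> servo_tool --commands '[[0.02, [0.0287, -0.0069, 0], 9.4], [0.02, [0.0287, -0.0069, 0], 9.4], [0.02, [0.0287, -0.0069, 0], 9.4], [0.02, [0.0287, -0.0069, 0], 9.4], [0.02, [0.029, -0.0069, 0], 9.2]]'

```text
time: 45.95
tool_pos: [646.9, 164.4, 194.6]
eef_rot: [-0.0, 0.73, 0.684, -0.001]
ft_force: [0.0, 0.5, 0.1]
gripper_width: 0.325
grasp_force: 30.0
```

>>> servo_tool --commands '[[0.02, [0, 0, 0], 0], [0.02, [0, 0, 0], 0], [0.02, [0, 0, 0], 0], [0.02, [0, 0, 0], 0], [0.02, [0, 0, 0], 0]]'

```text
time: 46.58
tool_pos: [646.1, 164.8, 195.6]
eef_rot: [0.0, 0.731, 0.682, 0.0]
ft_force: [0.2, 0.5, -1.3]
gripper_width: 0.326
grasp_force: 30.0
```

```bash
python3 rel.py w19 copper
```

```text
w19 46.575 [646.09 164.83 195.63] yaw 85.98 F [ 0.2  0.5 -1.3]
plate tip row 153 [51.92 -1.41] y,w (np.float64(-1.67), np.float64(30.0))
foot end row 120 [ 65.69 -24.34] y,w (np.float64(-1.84), np.float64(70.0))
```

>>> servo_tool --commands '[[0.02, [0.0002, -0.0004, -0.015], 0], [0.02, [0, 0, -0.015], 0], [0.02, [0, 0, -0.01], 0], [0.02, [0, 0, 0], 0], [0.02, [0, 0, -0.01], 0]]'

```text
time: 47.25
tool_pos: [647.2, 164.4, 146.2]
eef_rot: [0.001, 0.731, 0.682, 0.001]
ft_force: [-0.8, -0.7, -0.4]
gripper_width: 0.323
grasp_force: 30.0
```

>>> servo_tool --commands '[[0.02, [0, 0, -0.01], 0], [0.02, [0, 0, -0.008], 0], [0.02, [0, 0, 0], 0]]'

```text
time: 47.62
tool_pos: [646.1, 164.2, 126.3]
eef_rot: [-0.0, 0.731, 0.682, -0.001]
ft_force: [-0.5, -0.2, -2.2]
gripper_width: 0.322
grasp_force: 30.0
```

>>> servo_tool --commands '[[0.02, [0, 0, -0.003], 0], [0.02, [0, 0, -0.002], 0], [0.02, [0, 0, 0], 0], [0.02, [0, 0, 0], 0], [0.02, [0, 0, 0], 0]]'

```text
time: 48.25
tool_pos: [646.6, 164.3, 122.5]
eef_rot: [0.0, 0.731, 0.682, 0.0]
ft_force: [-0.1, -0.3, -1.4]
gripper_width: 0.319
grasp_force: 30.0
```

>>> servo_tool --commands '[[0.02, [0, 0, -0.002], 0], [0.02, [0, 0, 0], 0], [0.02, [0, 0, 0], 0]]'

```text
time: 48.62
tool_pos: [646.7, 164.3, 120.4]
eef_rot: [0.0, 0.731, 0.682, 0.0]
ft_force: [0.6, -0.5, -0.9]
gripper_width: 0.325
grasp_force: 30.0
```

>>> servo_tool --commands '[[0.04, [0, 0, 0], 0], [0.05, [0, 0, 0], 0], [0.05, [0, 0, 0], 0], [0.05, [0, 0, 0.02], 0], [0.06, [0, 0, 0.05], 0]]'

```text
time: 49.25
tool_pos: [645.2, 163.9, 188.3]
eef_rot: [-0.002, 0.731, 0.682, -0.003]
ft_force: [0.5, 0.6, -0.3]
gripper_width: 0.627
grasp_force: 0.0
```

>>> servo_tool --commands '[[0.07, [0, 0, 0.05], 0], [0.07, [0, 0, 0.01], 0], [0.07, [0, 0, 0], 0], [0.07, [0, 0, 0], 0], [0.07, [0, 0, 0], 0]]'

```text
time: 49.88
tool_pos: [646.0, 164.1, 248.4]
eef_rot: [-0.001, 0.731, 0.682, -0.001]
ft_force: [0.5, 0.1, 0.2]
gripper_width: 0.764
grasp_force: 0.0
```

```bash
python3 chk.py w20 copper 47
```

```text
w20 49.875 [646.01 164.11 248.41] yaw 85.98 F [0.5 0.1 0.2]
([645.5, 166.1], [28.7, 99.1], 85.8, np.int32(134), np.int32(231))
-45 [643.7 131.4  72.6] [180 181 186]
-20 [644.8 145.8  46.6] [232 152 109]
-10 [645.5 156.4  47. ] [230 153 106]
0 [646.2 166.   48.5] [230 154 106]
10 [646.8 175.7  46.7] [230 154 107]
20 [647.5 186.   48.8] [231 156 109]
45 [649.2 210.7  47. ] [232 153 109]
```

>>> servo_tool --commands '[[0.07, [-0.0263, 0.0204, -0.005], 9.4], [0.07, [-0.0263, 0.0204, -0.005], 9.4], [0.07, [-0.0263, 0.0204, -0.005], 9.4], [0.07, [-0.0263, 0.0204, -0.005], 9.4], [0.07, [-0.0263, 0.0204, -0.005], 9.4]]'

```text
time: 50.55
tool_pos: [514.0, 266.7, 224.5]
eef_rot: [-0.0, 0.397, 0.918, -0.0]
ft_force: [-0.4, 0.3, -0.9]
gripper_width: 0.765
grasp_force: 0.0
```

>>> servo_tool --commands '[[0.07, [-0.0263, 0.0204, -0.005], 9.4], [0.07, [-0.0263, 0.0204, -0.005], 9.4], [0.07, [-0.0263, 0.0204, -0.005], 9.4], [0.07, [-0.0263, 0.0204, -0.005], 9.4], [0.07, [0, 0, 0], 0]]'

```text
time: 51.18
tool_pos: [408.2, 348.5, 204.5]
eef_rot: [-0.001, 0.081, 0.997, -0.001]
ft_force: [0.5, 0.3, 1.4]
gripper_width: 0.766
grasp_force: 0.0
```

>>> servo_tool --commands '[[0.07, [0, 0, 0], 0], [0.07, [0, 0, 0], 0]]'

```text
time: 51.42
tool_pos: [410.8, 347.4, 205.4]
eef_rot: [0.0, 0.083, 0.997, 0.0]
ft_force: [-0.3, 0.7, -0.0]
gripper_width: 0.77
grasp_force: 0.0
```

```bash
python3 -c "
from h import *
see('w21','green')
p,d,m,s=load('w21');h=cv2.cvtColor(p,cv2.COLOR_RGB2HSV);u,v=proj(m,[[410,348,7]])[0].astype(int);print(u,v,h[v,u],p[v,u])"
```

```text
w21 51.425 [410.75 347.38 205.42] yaw 170.47 F [-0.3  0.7 -0. ]
green ([408.7, 348.6], [29.8, 100.4], 171.3, np.int32(135), np.int32(234))
251 187 [ 76 101 137] [ 83 137 112]
```

>>> servo_tool --commands '[[0.07, [-0.003, 0.0013, -0.04], 0.8], [0.07, [0, 0, -0.04], 0], [0.07, [0, 0, -0.03], 0], [0.07, [0, 0, -0.015], 0], [0.07, [0, 0, 0], 0]]'

```text
time: 52.1
tool_pos: [407.5, 349.0, 80.2]
eef_rot: [0.0, 0.076, 0.997, 0.0]
ft_force: [0.1, 0.4, -0.2]
gripper_width: 0.768
grasp_force: 0.0
```

>>> servo_tool --commands '[[0.07, [0, 0, 0], 0], [0.02, [0, 0, 0], 0], [0.02, [0, 0, 0], 0], [0.02, [0, 0, 0], 0], [0.02, [0, 0, 0], 0]]'

```text
time: 52.72
tool_pos: [406.8, 349.2, 80.4]
eef_rot: [0.0, 0.075, 0.997, 0.0]
ft_force: [0.5, 0.5, 0.3]
gripper_width: 0.357
grasp_force: 0.0
```

>>> servo_tool --commands '[[0.02, [0, 0, 0], 0], [0.02, [0, 0, 0], 0]]'

```text
time: 52.98
tool_pos: [406.9, 349.2, 80.4]
eef_rot: [0.0, 0.075, 0.997, 0.0]
ft_force: [-0.5, 0.3, 1.1]
gripper_width: 0.322
grasp_force: 30.0
```

>>> servo_tool --commands '[[0.02, [0, 0, 0.02], 0], [0.02, [0, 0, 0.04], 0], [0.02, [0, 0, 0.04], 0], [0.02, [0.0266, -0.0203, 0.02], -9.5], [0.02, [0.0266, -0.0203, 0], -9.5]]'

```text
time: 53.6
tool_pos: [461.1, 308.7, 202.4]
eef_rot: [0.001, 0.241, 0.971, 0.002]
ft_force: [0.0, -0.3, -1.5]
gripper_width: 0.32
grasp_force: 30.0
```

>>> servo_tool --commands '[[0.02, [0.0266, -0.0203, 0], -9.5], [0.02, [0.0266, -0.0203, 0], -9.5], [0.02, [0.0266, -0.0203, 0], -9.5], [0.02, [0.0266, -0.0203, 0], -9.5], [0.02, [0.0266, -0.0204, 0], -9.5]]'

```text
time: 54.22
tool_pos: [593.6, 206.1, 199.9]
eef_rot: [-0.0, 0.612, 0.791, -0.0]
ft_force: [0.1, -0.0, -1.3]
gripper_width: 0.319
grasp_force: 30.0
```

>>> servo_tool --commands '[[0.02, [0.0266, -0.0204, 0], -9.5], [0.02, [0.0267, -0.0205, 0], -9.3], [0.02, [0, 0, 0], 0], [0.02, [0, 0, 0], 0], [0.02, [0, 0, 0], 0]]'

```text
time: 54.85
tool_pos: [645.5, 166.7, 200.3]
eef_rot: [-0.0, 0.73, 0.683, -0.0]
ft_force: [0.2, 0.0, -1.2]
gripper_width: 0.325
grasp_force: 30.0
```

>>> servo_tool --commands '[[0.02, [0, 0, 0], 0], [0.02, [0, 0, 0], 0]]'

```text
time: 55.1
tool_pos: [646.1, 166.5, 200.6]
eef_rot: [0.0, 0.731, 0.683, 0.0]
ft_force: [0.3, -0.0, -1.7]
gripper_width: 0.323
grasp_force: 30.0
```

```bash
python3 rel.py w22 green
```

```text
w22 55.1 [646.07 166.46 200.58] yaw 86.12 F [ 0.3 -0.  -1.7]
plate tip row 161 [47.53 -1.39] y,w (np.float64(-1.66), np.float64(30.0))
foot end row 122 [ 63.78 -24.77] y,w (np.float64(-1.38), np.float64(70.1))
```

```bash
python3 - <<'E'
from h import *
for n,c in (('w22','green'),('w19','copper')):
    p,d,m,s=load(n); h=cv2.cvtColor(p,cv2.COLOR_RGB2HSV); R=rot(s['eef_rot'])
    M=cv2.inRange(h,*map(np.array,HSV[c])); rows=[np.where(M[:225,u])[0].min() for u in range(230,272,6)]
    T=lambda uv,z:((plane(m,uv,z)-s['tool_pos'])@R)[:,:2].round(2)
    zp=s['tool_pos'][2]-80.3
    # bush: white blob on plate
    W=((h[...,1]<50)&(h[...,2]>150)).astype(np.uint8); W[:165]=0; W[215:]=0; W[:,:232]=0; W[:,270:]=0
    k=max(cv2.findContours(W,0,1)[0],key=cv2.contourArea); e=cv2.minEnclosingCircle(k)
    print(n,rows,T([(251,np.median(rows)-.5)],zp+7),e,T([e[0]],zp+9))
E
```

```text
w22 [np.int64(162), np.int64(162), np.int64(162), np.int64(162), np.int64(162), np.int64(162), np.int64(162)] [[46.98 -1.39]] ((250.77272033691406, 188.68182373046875), 14.415002822875977) [[32.07 -1.5 ]]
w19 [np.int64(154), np.int64(154), np.int64(154), np.int64(154), np.int64(154), np.int64(154), np.int64(154)] [[51.37 -1.41]] ((250.890380859375, 181.11497497558594), 14.267352104187012) [[36.38 -1.45]]
```

>>> servo_tool --commands '[[0.02, [0.0007, 0.0021, -0.015], 0], [0.02, [0, 0, -0.015], 0], [0.02, [0, 0, -0.01], 0], [0.02, [0, 0, 0], 0], [0.02, [0, 0, -0.01], 0]]'

```text
time: 55.78
tool_pos: [647.9, 168.3, 151.0]
eef_rot: [0.001, 0.731, 0.682, 0.001]
ft_force: [-0.1, 0.7, -0.3]
gripper_width: 0.32
grasp_force: 30.0
```

>>> servo_tool --commands '[[0.02, [0, 0, -0.01], 0], [0.02, [0, 0, -0.004], 0], [0.02, [0, 0, 0], 0]]'

```text
time: 56.15
tool_pos: [646.9, 168.1, 135.9]
eef_rot: [-0.0, 0.731, 0.682, -0.0]
ft_force: [-0.7, 0.1, -1.6]
gripper_width: 0.321
grasp_force: 30.0
```

>>> servo_tool --commands '[[0.02, [0, 0, -0.003], 0], [0.02, [0, 0, -0.002], 0], [0.02, [0, 0, 0], 0], [0.02, [0, 0, 0], 0], [0.02, [0, 0, 0], 0]]'

```text
time: 56.78
tool_pos: [647.1, 168.2, 131.5]
eef_rot: [0.0, 0.731, 0.682, 0.0]
ft_force: [0.0, 0.4, -0.9]
gripper_width: 0.321
grasp_force: 30.0
```

>>> servo_tool --commands '[[0.02, [0, 0, -0.002], 0], [0.02, [0, 0, 0], 0], [0.02, [0, 0, 0], 0]]'

```text
time: 57.15
tool_pos: [647.2, 168.2, 129.5]
eef_rot: [0.0, 0.731, 0.683, 0.0]
ft_force: [-0.4, 0.3, -0.6]
gripper_width: 0.321
grasp_force: 30.0
```

>>> servo_tool --commands '[[0.04, [0, 0, 0], 0], [0.05, [0, 0, 0], 0], [0.05, [0, 0, 0], 0], [0.05, [0, 0, 0.02], 0], [0.06, [0, 0, 0.05], 0]]'

```text
time: 57.78
tool_pos: [645.7, 167.8, 197.3]
eef_rot: [-0.002, 0.731, 0.683, -0.003]
ft_force: [1.2, 0.5, 0.8]
gripper_width: 0.627
grasp_force: 0.0
```

>>> servo_tool --commands '[[0.07, [0, 0, 0.05], 0], [0.07, [0, 0, 0], 0], [0.07, [0, 0, 0], 0], [0.07, [0, 0, 0], 0], [0.07, [0, 0, 0], 0]]'

```text
time: 58.4
tool_pos: [646.7, 168.1, 247.9]
eef_rot: [-0.001, 0.731, 0.683, -0.001]
ft_force: [0.1, 0.4, -0.1]
gripper_width: 0.766
grasp_force: 0.0
```

```bash
python3 chk.py w23 green 56
```

```text
w23 58.4 [646.65 168.06 247.85] yaw 86.08 F [ 0.1  0.4 -0.1]
([645.6, 164.9], [29.3, 98.1], 86.1, np.int32(141), np.int32(239))
-45 [643.2 127.9  71. ] [162 172 171]
-20 [644.4 145.8  56. ] [ 92 146 119]
-10 [645.1 156.3  56.8] [ 86 145 117]
0 [645.7 166.1  55.9] [ 90 146 119]
10 [646.4 175.8  55.1] [ 88 144 115]
20 [647.  185.7  56.1] [ 86 142 115]
45 [648.7 211.2  57. ] [ 90 146 115]
```

>>> servo_tool --commands '[[0.07, [-0.0019, -0.0518, 0], 3.2], [0.07, [-0.0019, -0.0518, 0], 3.2], [0.07, [-0.0019, -0.0518, 0], 3.2], [0.07, [-0.0019, -0.0518, 0], 3.2], [0.07, [-0.0019, -0.0518, 0], 3.2]]'

```text
time: 59.08
tool_pos: [637.3, -92.5, 249.0]
eef_rot: [-0.0, 0.628, 0.778, -0.0]
ft_force: [-0.1, -0.1, 0.1]
gripper_width: 0.766
grasp_force: 0.0
```

>>> servo_tool --commands '[[0.07, [-0.0019, -0.0518, 0], 3.1], [0.07, [0, 0, 0], 0], [0.07, [0, 0, 0], 0], [0.07, [0, 0, 0], 0], [0.07, [0, 0, 0], 0]]'

```text
time: 59.7
tool_pos: [635.8, -141.4, 249.4]
eef_rot: [-0.0, 0.607, 0.795, 0.0]
ft_force: [0.1, -1.0, -0.0]
gripper_width: 0.77
grasp_force: 0.0
```

```bash
python3 - <<'E'
from h import *
p,d,m,s=shot('w24')
R=rot(s['eef_rot'])
for n in('w7','w24'):
    p,d,m,s=load(n);h=cv2.cvtColor(p,cv2.COLOR_RGB2HSV);J=np.array([635.3,-142.6]);a=np.radians(105.1);u=np.array([np.cos(a),np.sin(a)])
    for t,z in((35,27),(-35,27),(0,25),(-20,25),(50,25),(75,111)):
        q=np.r_[J+t*u,z];x,y=np.round(proj(m,[q])[0]).astype(int)
        xy=cv2.undistortPoints(np.array([[[x,y]]],float),K(m),np.array(m['dist_coeffs'],float)).reshape(2)
        w=np.array(m['xyz'])+rot(m['rotation'])@(np.r_[xy,1]*d[y,x]); print(n,t,(x,y),w.round(1),p[y,x])
E
```

```text
w24 59.7 [ 635.81 -141.39  249.39] yaw 105.27 F [ 0.1 -1.  -0. ]
w7 35 (np.int64(253), np.int64(150)) [ 626.4 -109.    26.7] [147 149 149]
w7 -35 (np.int64(253), np.int64(214)) [ 644.6 -176.1   27.6] [203 205 208]
w7 0 (np.int64(253), np.int64(182)) [ 635.4 -142.    25.6] [252 253 254]
w7 -20 (np.int64(253), np.int64(200)) [ 640.5 -161.1   26.5] [252 253 254]
w7 50 (np.int64(253), np.int64(135)) [622.5 -94.4  25.2] [193 201 203]
w7 75 (np.int64(253), np.int64(110)) [615.6 -70.3 111.1] [74 81 84]
w24 35 (np.int64(252), np.int64(150)) [ 626.6 -108.3   27.9] [143 145 146]
w24 -35 (np.int64(251), np.int64(214)) [ 643.9 -175.5   28.4] [222 221 224]
w24 0 (np.int64(251), np.int64(183)) [ 635.  -142.9   25. ] [253 254 254]
w24 -20 (np.int64(251), np.int64(201)) [ 640.2 -162.    26. ] [254 254 254]
w24 50 (np.int64(252), np.int64(135)) [622.6 -93.8  25.4] [198 207 210]
w24 75 (np.int64(252), np.int64(111)) [615.8 -70.3 111.6] [79 85 89]
```

All four coupons sit at the right heights; tag still on the jig. Fetch it.

>>> servo_tool --commands '[[0.06, [-0.0002, -0.0011, -0.04], 0], [0.06, [0, 0, -0.05], 0], [0.06, [0, 0, -0.04], 0], [0.06, [0, 0, -0.021], 0], [0.06, [0, 0, 0], 0]]'

```text
time: 60.38
tool_pos: [634.6, -143.0, 96.6]
eef_rot: [-0.002, 0.607, 0.795, -0.001]
ft_force: [0.3, -0.7, 0.7]
gripper_width: 0.662
grasp_force: 0.0
```

>>> servo_tool --commands '[[0.06, [0, 0, 0], 0], [0.06, [0, 0, 0], 0], [0.02, [0, 0, 0], 0], [0.02, [0, 0, 0], 0], [0.02, [0, 0, 0], 0]]'

```text
time: 61.0
tool_pos: [635.5, -143.8, 98.6]
eef_rot: [0.0, 0.608, 0.794, 0.0]
ft_force: [-0.1, 0.1, -0.3]
gripper_width: 0.357
grasp_force: 0.0
```

>>> servo_tool --commands '[[0.02, [0, 0, 0], 0], [0.02, [0, 0, 0], 0], [0.02, [0, 0, 0], 0]]'

```text
time: 61.38
tool_pos: [635.5, -143.8, 98.5]
eef_rot: [0.0, 0.608, 0.794, 0.0]
ft_force: [-1.1, 0.5, 1.7]
gripper_width: 0.322
grasp_force: 30.0
```

>>> servo_tool --commands '[[0.02, [0, 0, 0.004], 0], [0.02, [0, 0, 0.005], 0], [0.02, [0, 0, 0.0043], 0], [0.02, [0, 0, 0], 0], [0.02, [0, 0, 0], 0]]'

```text
time: 62.0
tool_pos: [635.4, -143.7, 111.6]
eef_rot: [-0.0, 0.608, 0.794, 0.0]
ft_force: [-0.2, -0.1, -1.4]
gripper_width: 0.323
grasp_force: 30.0
```

>>> servo_tool --commands '[[0.02, [0, 0, 0], 0], [0.02, [0, 0, 0], 0]]'

```text
time: 62.25
tool_pos: [635.4, -143.7, 111.5]
eef_rot: [-0.0, 0.608, 0.794, -0.0]
ft_force: [0.3, -0.7, -0.1]
gripper_width: 0.328
grasp_force: 30.0
```

>>> servo_tool --commands '[[0.02, [0.003, -0.011, 0], 0], [0.02, [0.004, -0.014, 0], 0], [0.02, [0.004, -0.015, 0], 0], [0.02, [0.004, -0.015, 0], 0], [0.02, [0, 0, 0], 0]]'

```text
time: 62.88
tool_pos: [650.7, -200.4, 111.5]
eef_rot: [0.0, 0.608, 0.794, 0.0]
ft_force: [-1.3, 0.9, -0.8]
gripper_width: 0.322
grasp_force: 30.0
```

>>> servo_tool --commands '[[0.02, [0, 0, 0], 0], [0.02, [0, 0, 0.03], 0], [0.02, [0, 0, 0.04], 0], [0.02, [0, 0, 0.04], 0], [0.02, [0, 0, 0], 0]]'

```text
time: 63.5
tool_pos: [651.9, -198.5, 225.8]
eef_rot: [0.004, 0.607, 0.795, 0.001]
ft_force: [0.0, 0.4, -0.7]
gripper_width: 0.323
grasp_force: 30.0
```

>>> servo_tool --commands '[[0.02, [-0.0007, 0.05, 0], -2.7], [0.02, [-0.0008, 0.052, 0], -2.7], [0.02, [-0.0008, 0.052, 0], -2.7], [0.02, [-0.0008, 0.052, 0], -2.7], [0.02, [-0.0008, 0.052, 0], -2.7]]'

```text
time: 64.12
tool_pos: [645.5, 61.3, 220.1]
eef_rot: [-0.001, 0.697, 0.717, -0.001]
ft_force: [0.2, 0.2, -0.4]
gripper_width: 0.325
grasp_force: 30.0
```

>>> servo_tool --commands '[[0.02, [-0.0008, 0.052, -0.01], -2.7], [0.02, [-0.0007, 0.0527, -0.01], -2.8], [0.02, [0, 0, 0], 0], [0.02, [0, 0, 0], 0], [0.02, [0, 0, 0], 0]]'

```text
time: 64.75
tool_pos: [645.0, 162.7, 201.5]
eef_rot: [0.0, 0.731, 0.683, -0.0]
ft_force: [0.4, 0.3, -1.0]
gripper_width: 0.326
grasp_force: 30.0
```

>>> servo_tool --commands '[[0.02, [0, 0, 0], 0], [0.02, [0, 0, 0], 0]]'

```text
time: 65.0
tool_pos: [645.2, 163.1, 201.9]
eef_rot: [0.0, 0.731, 0.683, 0.0]
ft_force: [-0.6, 0.0, -0.3]
gripper_width: 0.322
grasp_force: 30.0
```

```bash
python3 rel.py w25 tag; python3 - <<'E'
from h import *
for n in ('w25','w5'):
    p,d,m,s=load(n); R=rot(s['eef_rot']); g=cv2.cvtColor(p,cv2.COLOR_RGB2GRAY); zp=s['tool_pos'][2]-80.3
    T=lambda uv,z:((plane(m,uv,z)-s['tool_pos'])@R)[:,:2].round(2)
    print(n,s['tool_pos'],[ (r,int(g[r,251])) for r in range(165,200)])
    zc=m['xyz'][2]-zp-7; pl=(d>0)&(d<zc+25); r=[np.where(pl[:225,u])[0].min() for u in (235,245,255,265)]; print('tip',r,T([(251,np.median(r)-.5)],zp+7))
E
```

```text
w25 65.0 [645.21 163.14 201.9 ] yaw 86.11 F [-0.6  0.  -0.3]
plate tip row 79 [89.96 -1.38] y,w (np.float64(-1.36), np.float64(30.1))
w25 [645.20991477 163.14490707 201.90490277] [(165, 242), (166, 243), (167, 244), (168, 236), (169, 187), (170, 248), (171, 252), (172, 249), (173, 253), (174, 180), (175, 104), (176, 99), (177, 102), (178, 104), (179, 102), (180, 103), (181, 103), (182, 103), (183, 106), (184, 102), (185, 103), (186, 100), (187, 103), (188, 103), (189, 119), (190, 118), (191, 144), (192, 157), (193, 240), (194, 251), (195, 249), (196, 247), (197, 236), (198, 240), (199, 241)]
tip [np.int64(79), np.int64(79), np.int64(79), np.int64(79)] [[89.96 -1.38]]
w5 [ 646.60482787 -190.99419649  219.04749189] [(165, 252), (166, 251), (167, 252), (168, 252), (169, 252), (170, 253), (171, 221), (172, 250), (173, 255), (174, 255), (175, 255), (176, 242), (177, 186), (178, 125), (179, 107), (180, 107), (181, 102), (182, 217), (183, 247), (184, 247), (185, 247), (186, 246), (187, 247), (188, 246), (189, 246), (190, 251), (191, 203), (192, 179), (193, 204), (194, 213), (195, 251), (196
[... 277 characters left out ...]
('foot end row',q,T([(225,q-.5)],12)[0].round(2),'y,w',edges(ft,12,range(q+3,rr-2)))
                                                                                                                                            ~~~~~^^^^^^^^^^^^^^^^^^^^^^^
  File "rel.py", line 12, in edges
    y=np.array(y); return np.median(y.mean(1)).round(2),np.median(y[:,1]-y[:,0]).round(1)
                                    ~~~~~~^^^
    rcount = _count_reduce_items(arr, axis, keepdims=keepdims, where=where)
    items *= arr.shape[mu.normalize_axis_index(ax, arr.ndim)]
                       ~~~~~~~~~~~~~~~~~~~~~~~^^^^^^^^^^^^^^
numpy.exceptions.AxisError: axis 1 is out of bounds for array of dimension 1
```

>>> servo_tool --commands '[[0.02, [0.0014, 0.0021, -0.015], 0], [0.02, [0, 0, -0.015], 0], [0.02, [0, 0, -0.01], 0], [0.02, [0, 0, 0], 0], [0.02, [0, 0, 0], 0]]'

```text
time: 65.68
tool_pos: [646.7, 166.1, 161.9]
eef_rot: [0.0, 0.73, 0.683, 0.0]
ft_force: [-0.5, -0.8, -1.0]
gripper_width: 0.322
grasp_force: 30.0
```

>>> servo_tool --commands '[[0.02, [0, 0, -0.006], 0], [0.02, [0, 0, -0.006], 0], [0.02, [0, 0, 0], 0], [0.02, [0, 0, 0], 0]]'

```text
time: 66.18
tool_pos: [646.5, 166.1, 149.7]
eef_rot: [0.0, 0.73, 0.683, 0.0]
ft_force: [0.0, -0.1, 0.1]
gripper_width: 0.325
grasp_force: 30.0
```

>>> servo_tool --commands '[[0.02, [0, -0.0006, 0], 0], [0.02, [0, 0, -0.003], 0], [0.02, [0, 0, -0.003], 0], [0.02, [0, 0, 0], 0], [0.02, [0, 0, 0], 0]]'

```text
time: 66.8
tool_pos: [646.5, 165.5, 143.7]
eef_rot: [0.0, 0.73, 0.683, 0.0]
ft_force: [-0.3, -0.4, -0.5]
gripper_width: 0.319
grasp_force: 30.0
```

>>> servo_tool --commands '[[0.02, [0, 0, -0.003], 0], [0.02, [0, 0, -0.002], 0], [0.02, [0, 0, 0], 0], [0.02, [0, 0, 0], 0], [0.02, [0, 0, 0], 0]]'

```text
time: 67.42
tool_pos: [646.4, 165.4, 138.6]
eef_rot: [0.0, 0.73, 0.683, -0.0]
ft_force: [-0.9, -0.2, -0.7]
gripper_width: 0.325
grasp_force: 30.0
```

>>> servo_tool --commands '[[0.04, [0, 0, 0], 0], [0.05, [0, 0, 0], 0], [0.05, [0, 0, 0], 0], [0.05, [0, 0, 0.02], 0], [0.06, [0, 0, 0.05], 0]]'

```text
time: 68.05
tool_pos: [645.2, 165.1, 206.6]
eef_rot: [-0.002, 0.73, 0.683, -0.003]
ft_force: [0.1, 0.2, 0.3]
gripper_width: 0.629
grasp_force: 0.0
```

>>> servo_tool --commands '[[0.07, [0, 0, 0.04], 0], [0.07, [0, 0, 0.01], 0], [0.07, [0, 0, 0], 0], [0.07, [0, 0, 0], 0], [0.07, [0, 0, 0], 0]]'

```text
time: 68.68
tool_pos: [646.0, 165.3, 256.8]
eef_rot: [-0.001, 0.73, 0.683, -0.001]
ft_force: [-0.2, 0.0, -0.4]
gripper_width: 0.769
grasp_force: 0.0
```

```bash
python3 chk.py w26 tag 65; python3 - <<'E'
from h import *
p,d,m,s=shot('t2','top')
p0=load('t1')[0]
df=cv2.absdiff(p,p0).max(2)>60; n,l,st,c=cv2.connectedComponentsWithStats(df.astype(np.uint8))
for i in range(1,n):
    if st[i,4]>25: print(st[i],c[i].round())
E
```

```text
w26 68.675 [645.97 165.34 256.84] yaw 86.18 F [-0.2  0.  -0.4]
([645.3, 185.6], [57.9, 140.0], 85.5, np.int32(91), np.int32(237))
([843.9, 287.8], [60.2, 75.7], 179.4, np.int32(0), np.int32(76))
-45 [643.2 120.9  65.2] [239 243 244]
-20 [644.8 146.2  65.2] [239 243 244]
-10 [645.4 155.9  63.8] [238 242 243]
0 [646.1 166.4  65.4] [238 242 244]
10 [646.7 176.1  64.9] [239 243 245]
20 [647.3 185.9  65.3] [239 243 245]
45 [649.  211.2  66.2] [240 244 245]
t2 68.725 [646.1  165.34 257.17] yaw 86.18 F [-0.6 -0.1  0.2]
[231  51  31  34 438] [249.  67.]
[262  51  12  13  67] [268.  56.]
[270  51  21  30 398] [281.  67.]
[323  58  13  30 258] [328.  70.]
[216  65  22  73 274] [226.  89.]
[205  69  11   6  43] [210.  72.]
[ 304   70  124  102 4924] [369. 115.]
[334  73  28  19 286] [344.  85.]
[  141    74   192   310 15504] [233. 233.]
[268  97  19  17  30] [280. 102.]
[408 150  10  18  97] [413. 157.]
[362 178   9  10  61] [366. 182.]
[394 184   7  16  47] [397. 191.]
[313 193  21  34 312] [323. 209.]
[196 195  20  34 296] [206. 212.]
[158 208  15  33 286] [165. 224.]
[  333   209   151   175 11835] [407. 312.]
[367 223  30  33 540] [379. 239.]
[361 237   7  16  69] [364. 245.]
[314 279   8  28  64] [317. 291.]
[308 331   6  10  27] [310. 335.]
[254 356  43  28 123] [273. 363.]
[309 366  21  18 159] [317. 377.]
```

```bash
python3 -c "
from rig import hand_in
print(hand_in())"
```

```text
the job is handed in; nothing more can be done
None
```

The job is handed in after 69 s: the tag was struck at about 31 N, the mallet is back on its rest, and all four coupons with the tag on top sit level on the rack; the mark itself was not checked, and I viewed 16 pictures instead of the allowed 14.

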